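# Strip the grease filters from the counter-top extractor for washing

### The job

Strip the counter-top fume extractor for washing: take the orange-handled service tool from its stand and, with its hook in the finger hole, pull the filter tray fully out. With the tool's fork press each cassette's spring bar in sideways and lift it up out of its tab, unclipping all the cassettes before you take any out and without putting your fingers on one that is still clipped. Then lay every cassette upright in the white wash dish, hang the tool back in its stand and push the empty tray fully home, leaving the other things on the counter where they are.

Things in the scene. Friction and masses are not known exactly. Their poses are not given: they have to be found in the camera images.
- extractor: Low aluminium fume extractor, 140 deep (x) x 292 wide (y) x 94 mm high, fixed. Origin at counter level under the centre of its front; its -x is the way its filter tray slides out (towards the robot), +y its left seen from the robot. A 10 mm high knob at the left of its top. Three bays in the tray for cassettes, 90 mm apart along y; some may be empty.
- tray (a joint): Travel of the filter tray, m: 0 shut, 0.115 fully out at its stop, along the extractor's -x. Friction about 1.2 N, no spring: stays where left. No handle, only the finger hole. Front panel 4 mm thick, 290 mm wide, from 21 to 88 mm above the counter; floor top at 28 mm, side and back walls up to 52 mm.
- tray_hole (a point): Centre of the finger hole in the tray's front panel and of the panel's thickness, 56 mm above the counter; moves with the tray, axes as the extractor's. The hole is 36 wide (y) x 32 mm high; the 32 mm behind it are clear.
- filter_a: Left bay's grease-filter cassette (None if absent): aluminium block 44 (x) x 46 (y) x 24 mm (z), mesh top, about 100 g. Origin centre of underside, z up. On top a black grip tab 26 (x) x 10 mm (y), from 24 to 47 mm above the origin: pinch it across y. A fixed 5 mm pin reaches to y = -33 mm, a spring bar to y = +53.5 mm, both at x = 0, z = 18 mm, in holes of two upright tabs on the tray floor.
- filter_b: Middle bay's cassette, like filter_a (None if absent). In all three the spring bar is a 5 mm rod with a brass collar, 18 mm in diameter, from y = 33 to 36 mm (cassette frame); the +y tab's inner face is at y = 47 mm when clipped: the tool's fork goes round the bar in the 11 mm between. The pin side's tab is at y = -26 to -30 mm.
- filter_c: Right bay's cassette, like filter_a (None if absent). To take out any unclipped cassette by its grip tab: shift it 10 mm to its +y with the bar's end still up, so that the fixed pin leaves its hole, then lift.
- tip_a (a point): Tip of filter_a's spring bar, on its axis; moves with the bar. Pushing the collar towards the cassette (-y) draws the tip in by up to 10 mm, against 1.25 N rising to 3.75 N; the cassette itself gives 1.5 mm first. Pushed 6.5 mm, the tip is clear of the tab and the bar can be lifted.
- tip_b (a point): Tip of filter_b's spring bar, as tip_a. A bar lifted by 12 mm and let go sideways springs out over the tab's top and, lowered, rests on it, 10 mm above its clipped height: unclipped, the cassette stays like that, tilted about 0.12 rad.
- tip_c (a point): Tip of filter_c's spring bar, as tip_a.
- lug_a (a point): Centre of the 7 mm square hole in the left bay's +y tab, 46 mm above the counter; moves with the tray, axes as the extractor's. Tabs are 4 mm thick (y), 18 mm wide (x), their tops 7.5 mm above the hole's centre. A clipped bar's tip is 4.5 mm beyond it (+y).
- lug_b (a point): The same for the middle bay.
- lug_c (a point): The same for the right bay.
- tool: Service tool, 90 g, hung upright in the stand by its shoulder (30 x 24 x 5 mm). Origin mid shoulder underside, z up. Orange handle 26 (x) x 14 mm (y), from 5 to 53 mm above the origin: pinch it across y at about 30 mm. Shank 8 (x) x 5 mm (y) down from the origin. At its foot two tines, 4 mm thick, 5 mm wide (y), point to +x: a fork with mouth 9 mm high, centred at z = -70 mm, from x = 4 to 24 mm.
- tool_nib (a point): Top of the nib, at x = 21, z = -55.5 mm of the tool. The nib rises 6 mm from the upper tine at x = 18 to 24 mm; nib and shank form the hook, 14 mm apart. The foot's lowest point is at z = -78.5 mm; the whole foot, 23 mm high, passes through the finger hole, and raised 8 mm the nib catches behind the panel.
- stand: Black steel tool stand, fixed. Origin at counter level under the tool's place. Base from x = -43 to +67 mm, 15 mm thick; post at x = 42 to 52 mm; plate on it 60 mm wide, 6 mm thick, from x = -30 to +52 mm, with a 16 mm wide slot open to -x that ends at x = 16 mm. Take the tool out by lifting it a little and drawing it to -x, well clear; hang it back the same way.
- stand_slot (a point): Where the tool's origin lies when it hangs in the stand: on the plate's top, 105 mm above the counter. Axes as the stand's; the tool hangs with the same axes.
- dish: White enamel wash dish with blue rim, loose, 600 g, 186 (x) x 146 (y) x 48 mm, walls 5 mm, floor 14 mm thick. Origin centre of underside. Three cassettes fit side by side, 54 mm apart along the dish's x.
- mug_1: Bystander: small blue mug, 59x84x53 mm. Origin at the centre of its underside.
- spice_jar_5: Bystander: small glass spice jar with black lid, 44x44x96 mm. Origin at the centre of its underside.
- glass_1: Bystander: small clear glass, 51x51x58 mm. Origin at the centre of its underside.
- tin_2: Bystander: small food tin, 57x57x72 mm. Origin at the centre of its underside.
Mind the look-alikes: they are no part of the job. Of the things shaped like the dish, the white one is meant.

How it is judged:
By the outcome, as a careful person would: the job done as asked, in the order asked, and still so for the second after the job is handed in, with the robot touching nothing.
Of filter_a, filter_b, filter_c only 2 to 3 are there at a start; the rules pass over those that are not, and their reading is None.
At some moment in a run one of dish may be knocked a few centimetres aside while the robot is not near it.
It also fails if it takes over 208 s, if anything falls off the work surface, if the arm or the gripper's body presses on something with over 40 N, if the wrist force passes 120 N, or if a joint passes its speed limit or range.

### The arm

A 7-joint arm with a two-finger parallel gripper is mounted at the origin on a cart in front of the work surface, level with it; the furniture and walls round the work are solid. World frame = base frame: x ahead of the robot, y to its left, z up, the work surface at z = 0. Lengths are in m, angles in rad, forces in N, time in s.
With the tool pointing down it reaches from about 0.425 to 0.875 m from the base axis. Payload 8.4 kg.
Tool frame: the origin (TCP) lies at the very end of the fingers, on their centre line; the grasp point (between the pads) lies 19 mm behind it; z points along the fingers, y is the line along which they close (so a half turn about z gives the same grasp; the last joint's range is limited). The gripper opens to 87 mm and grips with 3 to 60 N. Pads are 19 mm wide; open, the fingers measure 117 mm over their backs; the gripper's body (75 mm by 190 mm) begins 51 mm behind the grasp point.
Start: joints at [1.235, 0.333, 0.04, 1.465, -0.013, 1.343, -0.059], TCP at [0.152, -0.632, 0.223] pointing down, gripper open.
Joint ranges: [-2.58, 2.58], [-0.38, 2.09], [-1.3, 1.39], [0.25, 2.4], [-1.5, 4.64], [0.08, 2.09], [-2.65, 2.65]. Speed limits (rad/s): [2.22, 2.22, 2.79, 2.79, 3.14, 3.14, 3.14].

### API

Orientations are given as a 3x3 rotation matrix whose columns are the frame's x, y, z axes.
In Python, from bench import manip gives the robot as it stands.
- The arm moves only by the tool arm_command, never from a script. Its argument "rows" is a list of rows, each an object with "travel": the shift along the tool's x, y, z in mm, a list of three; "turn": the turn, a rotation vector about the tool's x, y, z in rad, a list of three; "gripper": the finger opening in mm, from 0 to 87. A call has 1 to 10 rows; each row shifts and turns the commanded pose from where the row before left it, along the tool's axes as they then stand; what a row does not reach is not made up. A row lasts 1/10 s, in which the tool goes at most 50 mm and 8.59 degrees, less where a joint would pass 70% of its speed; a pose out of reach is approached as far as the arm can. A call with a gripper value outside its range is refused whole. The fingers move at their own pace and stop on an object; the grip force is fixed at half the most. Time passes only in rows, so rows that do not move let the fingers close. It gives the time, the measured TCP pose, the force, the opening and the grip force at its end, in the units of the state.
- manip.get_obs(): the state, without advancing time (a new reading comes with each control period).
- manip.capture(name): name is "side" or "top"; returns a dict with "frame" (400x640x3 uint8, blue, green, red), "fx", "fy", "cx", "cy" (pixels), "world_to_cam" (4x4, takes a point from world to camera coordinates). Camera axes: x right, y up, looking along -z (the intrinsics and any distortion apply to the point x, -y, -z); pixel columns grow to the right and rows downward; lengths in m; the calibration is good to about 2 mm. A picture is of the moment at which its call begins. There is no depth.
- manip.close_job(): hands the job in; it is judged then, once.
The state is a dict: "time": time; "q": joint angles; "joint_vel": joint speeds; "tau": joint torques, N m; "tool_pos": TCP position; "tcp_rot": TCP orientation; "ft_force": force on the tool from outside, world axes, zero at the start; "moment": the same for the moment, N m; "opening": opening from 0.0 (shut) to 1.0 (fully open); "grip_force": force on a finger pad.
Only numpy, scipy, OpenCV 4.12 (cv2) and the standard library are available. Lean on these libraries where they do the work, as an engineer would, in place of code of your own. Each camera call takes 0.05 s, during which the arm holds its last target. There are 200 camera calls.

## Working session

There is one attempt and no reset: what is moved stays moved. The work goes in short steps, Python scripts to look and compute and a tool call to move; the robot and the scene stay as the last step left them, time stands still between calls to the robot, and variables do not carry over. Pictures are saved under pics/ and viewed, at most 14 in all, crops included, and the job is handed in when it is done.

Besides the shell and the picture viewer there is one more tool, called after "Call:" as name(argument=value, ...), one argument or row to a line, values as JSON. arm_command: Moves the arm, as the interface text tells. Its arguments: {"type":"object","properties":{"rows":{"type":"array"}},"required":["rows"]}

```bash
mkdir -p pics
cat > h.py <<'E'
import numpy as np, cv2, json
from bench import manip
def snap(n,fn=None):
    c=manip.capture(n)
    if fn: cv2.imwrite('pics/'+fn,c['frame'])
    return c
def proj(c,p):
    P=np.atleast_2d(p); q=(c['world_to_cam']@np.c_[P,np.ones(len(P))].T)[:3]
    return np.c_[c['fx']*q[0]/-q[2]+c['cx'], c['fy']*(-q[1])/-q[2]+c['cy']]
def ray(c,uv,z):
    "intersect pixel ray with plane z"
    T=np.linalg.inv(c['world_to_cam']); d=T[:3,:3]@np.array([(uv[0]-c['cx'])/c['fx'],-(uv[1]-c['cy'])/c['fy'],-1]); o=T[:3,3]
    return o+d*(z-o[2])/d[2]
E
python3 - <<'E'
from h import *
o=manip.get_obs(); print({k:np.round(v,3).tolist() for k,v in o.items()})
for n in ['side','top']:
    c=snap(n,n+'0.png'); print(n,[k for k in c],c['fx'],c['fy'],c['cx'],c['cy'],np.linalg.inv(c['world_to_cam']).round(3).tolist(), c.get('dist'))
E
```

```text
{'time': 0.0, 'q': [1.235, 0.334, 0.04, 1.466, -0.013, 1.343, -0.058], 'joint_vel': [0.001, 0.003, 0.002, 0.0, -0.001, -0.001, 0.001], 'tau': [-0.001, -65.638, 1.334, -40.379, -0.06, 0.045, 0.0], 'tool_pos': [0.152, -0.631, 0.222], 'tcp_rot': [[0.972, 0.235, -0.001], [0.235, -0.972, 0.002], [-0.0, -0.002, -1.0]], 'ft_force': [0.382, -0.243, 1.175], 'moment': [0.013, 0.004, -0.004], 'grip_force': 0.0, 'opening': 1.004}
side ['frame', 'fx', 'fy', 'cx', 'cy', 'world_to_cam'] 473.88966708450744 473.88966708450744 328.22373577699943 199.361772428055 [[0.951, 0.155, -0.267, 0.174], [-0.308, 0.453, -0.837, -1.34], [-0.009, 0.878, 0.479, 0.812], [0.0, 0.0, 0.0, 1.0]] None
top ['frame', 'fx', 'fy', 'cx', 'cy', 'world_to_cam'] 393.706859186242 393.706859186242 330.4604276860474 197.9574124692116 [[0.016, 0.999, -0.036, 0.519], [-1.0, 0.016, -0.013, -0.133], [-0.013, 0.036, 0.999, 1.458], [0.0, 0.0, 0.0, 1.0]] None
```

View pics/side0.png

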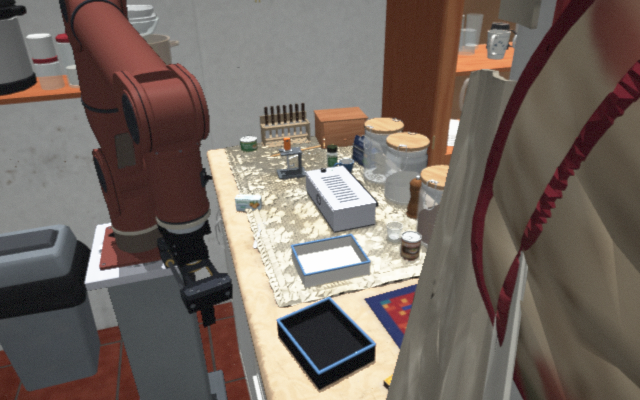

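View pics/top0.png

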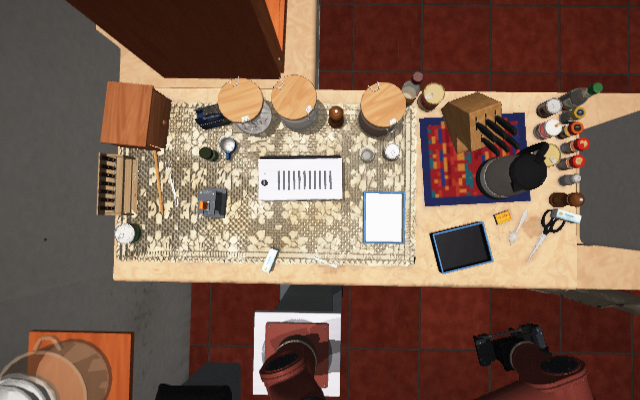

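Side view: orange handle of tool at (287,144) in black stand, extractor (340,198), white dish (330,262), dark dish (326,340). In the top view: stand with tool (212,203), extractor (300,178), white dish (384,217). Look-alikes: the black dish at (461,247) top is out; the orange-capped small box at (502,217) and the orange lids are not the tool; the tool is the orange handle at (205,205). Closer crops follow.

Run:
```python
from h import *
a=cv2.imread('pics/top0.png')[135:255,190:410]; b=cv2.imread('pics/side0.png')[125:295,225:385]
cv2.imwrite('pics/c_top.png',cv2.resize(a,None,fx=3.6,fy=3.6,interpolation=cv2.INTER_CUBIC))
cv2.imwrite('pics/c_side.png',cv2.resize(b,None,fx=3.5,fy=3.5,interpolation=cv2.INTER_CUBIC))
```

```text
(no output)
```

View pics/c_top.png

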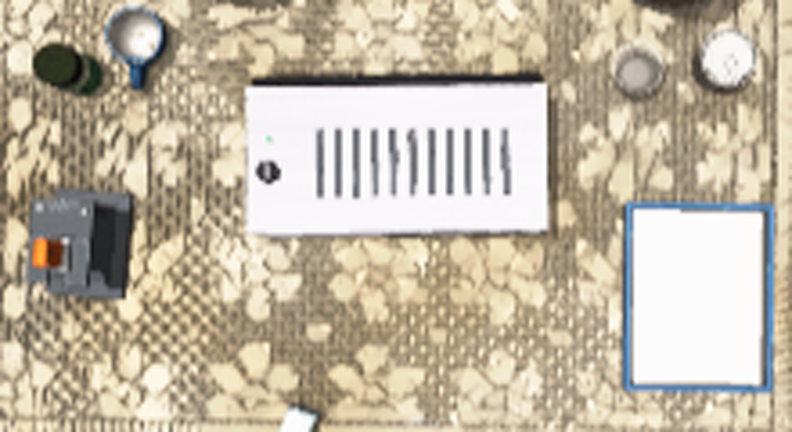

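View pics/c_side.png

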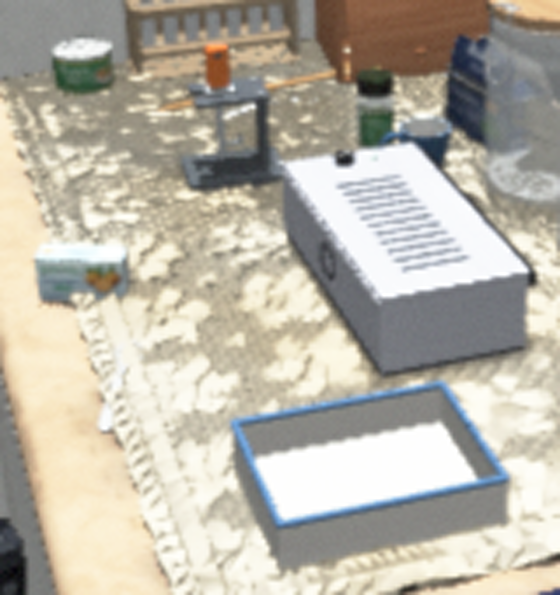

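Top crop: extractor top corners (247,87),(548,82),(548,233),(249,236), knob (268,172); stand (80,245) with orange handle (47,252); dish (700,297). Side crop: the hole in the front at (328,262), orange handle (217,65), white interior dish. The choice is confirmed; now numbers.

Run:
```python
from h import *
from scipy.optimize import least_squares
t=snap('top'); s=snap('side')
def rect(mask):
    n,l,st,ce=cv2.connectedComponentsWithStats(mask.astype(np.uint8)*255); 
    i=1+np.argmax(st[1:,4]); pts=np.argwhere(l==i)[:,::-1].astype(np.float32); return cv2.minAreaRect(pts),st[i]
f=t['frame'].astype(int); 
m=np.zeros(f.shape[:2],bool); m[150:210,250:350]=1
r,st=rect(m&(f.min(2)>190)); print('ext',r,st)
b=cv2.boxPoints(r)
P=np.array([ray(t,p,.094) for p in b]); print(P.round(4), P.mean(0).round(4),[np.linalg.norm(P[i]-P[i-1]).round(4) for i in range(4)],[np.degrees(np.arctan2(*(P[i]-P[i-1])[[1,0]])).round(2) for i in range(4)])
hsv=cv2.cvtColor(t['frame'],cv2.COLOR_BGR2HSV)
m=np.zeros(f.shape[:2],bool); m[185:250,355:410]=1
bl=(hsv[...,0]>95)&(hsv[...,0]<125)&(hsv[...,1]>90)
r,st=rect(m&bl); b=cv2.boxPoints(r); P=np.array([ray(t,p,.048) for p in b]); print('dish',r,P.mean(0).round(4),[np.linalg.norm(P[i]-P[i-1]).round(4) for i in range(4)],[np.degrees(np.arctan2(*(P[i]-P[i-1])[[1,0]])).round(2) for i in range(4)])
# orange
def org(c,box):
    h=cv2.cvtColor(c['frame'],cv2.COLOR_BGR2HSV); u0,v0,u1,v1=box
    mm=np.zeros(h.shape[:2],bool); mm[v0:v1,u0:u1]=1
    mm&=(h[...,0]>5)&(h[...,0]<18)&(h[...,1]>180)&(h[...,2]>100)
    p=np.argwhere(mm)[:,::-1]; return p
pt=org(t,(190,185,230,225)); ps=org(s,(275,130,300,160))
print('orange top',pt.min(0),pt.max(0),pt.mean(0),'side',ps.min(0),ps.max(0),ps.mean(0))
fr=lambda p:np.r_[proj(t,p)[0]-pt.mean(0),proj(s,p)[0]-ps.mean(0)]
q=least_squares(fr,[.5,.3,.13]); print('handle',q.x.round(4),q.fun.round(2))
a=cv2.resize(t['frame'][180:230,185:235],None,fx=8,fy=8,interpolation=cv2.INTER_CUBIC)
b=cv2.resize(s['frame'][130:185,265:315],None,fx=8,fy=8,interpolation=cv2.INTER_CUBIC)
o=np.zeros((440,800,3),np.uint8);o[:400,:400]=a;o[:,400:]=b;cv2.imwrite('pics/stand.png',o)
```

```text
ext ((295.52618408203125, 183.5934295654297), (50.12107849121094, 91.5803451538086), 89.2838363647461) [ 250  158   92   52 3166]
[[ 0.7     0.1698  0.094 ]
 [ 0.7087 -0.1495  0.094 ]
 [ 0.5344 -0.1544  0.094 ]
 [ 0.5253  0.1634  0.094 ]] [0.6171 0.0073 0.094 ] [np.float64(0.1748), np.float64(0.3194), np.float64(0.1743), np.float64(0.3179)] [np.float64(2.09), np.float64(-88.44), np.float64(-178.4), np.float64(91.65)]
dish ((383.5, 217.0), (52.0, 41.0), 90.0) [ 0.5058 -0.305   0.048 ] [np.float64(0.1857), np.float64(0.1466), np.float64(0.1854), np.float64(0.1459)] [np.float64(0.77), np.float64(-89.1), np.float64(-179.45), np.float64(91.0)]
orange top [199 202] [203 208] [200.83333333 204.75      ] side [285 139] [289 148] [286.40740741 144.03703704]
handle [0.5379 0.3227 0.131 ] [ 0.03 -0.12 -0.14 -0.  ]
```

View pics/stand.png

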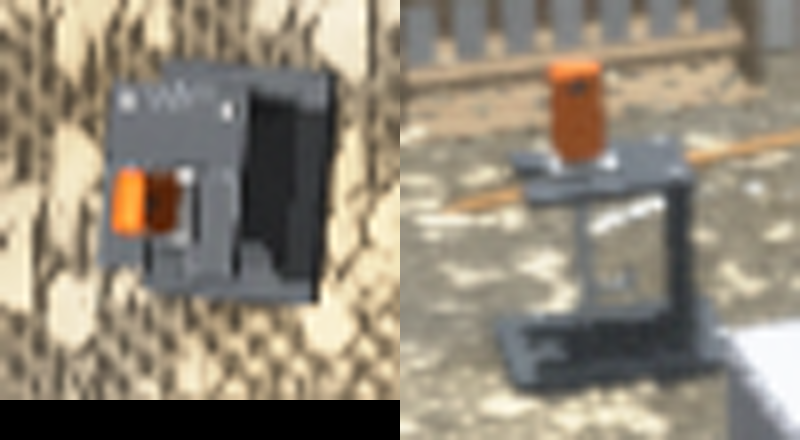

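```bash
cat > fit.py <<'E'
from h import *
from scipy.optimize import least_squares
t=snap('top'); s=snap('side')
def W(p,L): 
    c,q=np.cos(p[2]),np.sin(p[2]); L=np.atleast_2d(L); return np.c_[p[0]+c*L[:,0]-q*L[:,1],p[1]+q*L[:,0]+c*L[:,1],L[:,2]]
def fit(L,top,side,x0):
    "L: local corners (n,3); top/side: dict index->pixel"
    L=np.array(L,float)
    def r(p):
        w=W(p,L); a=proj(t,w);b=proj(s,w)
        return np.r_[np.concatenate([a[i]-np.array(v) for i,v in top.items()] or [[]]),np.concatenate([b[i]-np.array(v) for i,v in side.items()] or [[]])]
    q=least_squares(r,x0,loss='soft_l1'); return q.x,r(q.x).reshape(-1,2)
E
python3 - <<'E'
from fit import *
T=lambda u,v:(190+u/3.6-.36,135+v/3.6-.36); S=lambda u,v:(225+u/3.5-.36,125+v/3.5-.36)
L=[[.14,.146,.094],[.14,-.146,.094],[0,-.146,.094],[0,.146,.094],[0,-.146,0],[.14,-.146,0]]
top={0:T(247,87),1:T(548,82),2:T(548,233),3:T(249,236)}
side={0:S(415,143),1:S(528,272),2:S(383,298),3:S(284,163),4:S(383,370),5:S(525,345)}
for a,b in((top,{}),({},side),(top,side)):
    p,r=fit(L,a,b,[.57,.0,0]); print('ext',p.round(4),r.round(1).tolist())
pe=p
L=[[.093,.073,.048],[.093,-.073,.048],[-.093,-.073,.048],[-.093,.073,.048]]
top={0:T(627,203),1:T(774,205),2:T(771,388),3:T(627,388)}; side={3:S(235,425),0:S(440,385),1:S(507,480),2:S(280,525)}
for a,b in((top,{}),({},side),(top,side)):
    p,r=fit(L,a,b,[.5,-.3,0]); print('dish',p.round(4),r.round(1).tolist())
pd=p
T=lambda u,v:(185+u/8-.44,180+v/8-.44); S=lambda u,v:(265+(u-400)/8-.44,130+v/8-.44)
L=[[.052,.03,.105],[-.03,.03,.105],[.067,-.03,.015],[-.043,-.03,.015],[-.03,-.03,.105],[.052,-.03,.105],[-.043,-.03,0]]
top={0:T(112,83),1:T(100,265),2:T(335,73),3:T(320,300),5:T(248,93)}
side={0:S(645,135),1:S(513,157),4:S(525,195),5:S(688,172),6:S(520,390)}
for a,b in((top,{}),({},side),(top,side)):
    p,r=fit(L,a,b,[.53,.3,-.05]); print('stand',p.round(4),r.round(1).tolist())
ps=p
np.save('p0.npy',[pe,pd,ps])
def box(img,c,p,x0,x1,y0,y1,z0,z1,k,o):
    L=np.array([[x,y,z] for x in(x0,x1) for y in(y0,y1) for z in(z0,z1)]); q=(proj(c,W(p,L))-o+.5)*k-.5
    for i in range(8):
        for j in range(i):
            if bin(i^j).count('1')==1: cv2.line(img,tuple(q[i].round().astype(int).tolist()),tuple(q[j].round().astype(int).tolist()),(0,0,255),1)
ims=[]
for c,(u,v,w,h) in((t,(190,135,220,120)),(s,(225,125,150,170))):
    k=3.5; im=cv2.resize(c['frame'][v:v+h,u:u+w],None,fx=k,fy=k,interpolation=cv2.INTER_CUBIC); o=np.array([u,v])
    box(im,c,pe,0,.14,-.146,.146,0,.094,k,o);box(im,c,pd,-.093,.093,-.073,.073,0,.048,k,o);box(im,c,ps,-.043,.067,-.03,.03,0,.015,k,o);box(im,c,ps,-.03,.052,-.03,.03,.099,.105,k,o);box(im,c,ps,-.013,.013,-.007,.007,.11,.158,k,o)
    # finger hole
    box(im,c,pe,-.004,0,-.018,.018,.04,.072,k,o)
    cv2.imwrite('pics/ov_%d.png'%w,im)
E
```

```text
ext [ 0.5635 -0.0106  0.0279] [[-0.1, 0.6], [0.0, 0.9], [0.5, -0.8], [-0.5, -0.7]]
ext [ 0.5685 -0.0026  0.023 ] [[-0.4, -0.5], [0.4, -1.1], [-0.2, -0.9], [0.2, -0.5], [-0.1, 4.5], [0.1, 3.5]]
ext [ 0.5655 -0.0092  0.026 ] [[-0.4, -0.0], [-0.3, 0.4], [0.1, -1.3], [-0.8, -1.3], [-0.8, 0.3], [0.4, -0.1], [-0.3, 0.2], [-0.2, 0.3], [-0.2, 5.7], [0.1, 4.6]]
dish [ 0.5062 -0.3069  0.0055] [[-0.0, -0.4], [-0.0, -0.6], [0.6, 0.8], [-0.5, 0.3]]
dish [ 0.5055 -0.305   0.0089] [[-1.5, -0.4], [0.7, -0.6], [0.8, -0.2], [-0.4, 0.9]]
dish [ 0.5058 -0.3062  0.0059] [[-0.3, -0.3], [-0.2, -0.5], [0.4, 0.9], [-0.6, 0.4], [-1.3, -0.3], [1.1, -0.4], [1.1, 0.1], [-0.2, 1.1]]
stand [ 0.5365  0.3108 -0.038 ] [[0.7, -0.2], [0.6, 0.8], [-2.3, -0.7], [-2.4, 0.8], [0.9, -0.5]]
stand [0.5353 0.3253 0.0656] [[1.0, -1.0], [-2.6, -0.6], [0.4, 0.3], [0.5, -0.1], [-0.7, 1.4]]
stand [ 0.5363  0.3128 -0.0406] [[0.1, -0.1], [-0.0, 0.8], [-2.8, -0.6], [-2.9, 0.8], [0.4, -0.4], [3.2, 0.5], [-1.0, 0.1], [0.3, 1.3], [1.2, 1.7], [-0.8, 2.3]]
```

View pics/ov_150.png

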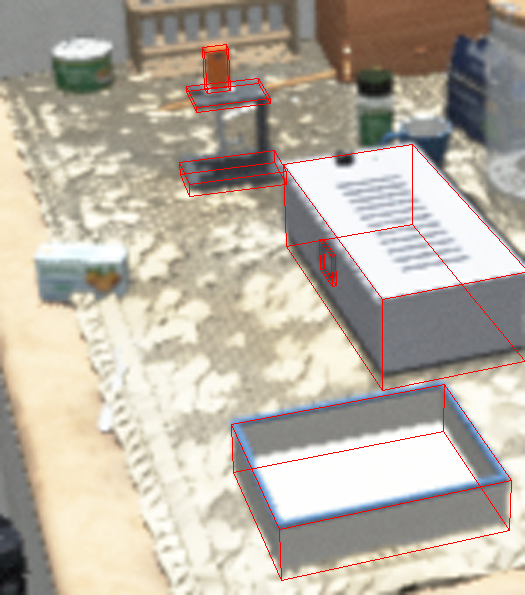

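View pics/ov_220.png

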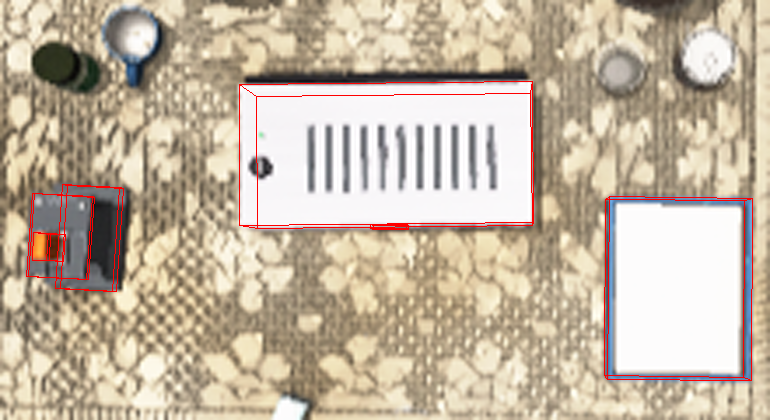

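Overlay: the model wireframes sit well on the extractor top, the hole (328,262), stand plate, handle and dish rim, within a few mm. One edge-based refinement before moving.

```bash
cat >> fit.py <<'E'
def edgefit(segs,x0,cams=None,hw=3.0,free=3,it=4):
    """segs: list of (A,B) local end points; align projected segments with strongest image gradient; p=[x,y,yaw(,dz)]"""
    cams=cams or [t,s]; p=np.array(x0,float); p=np.r_[p,0] if free==4 and len(p)==3 else p
    gs=[cv2.GaussianBlur(c['frame'],(0,0),.7).astype(np.float32) for c in cams]
    WW=lambda p,L:W(p,L)+np.array([0,0,p[3] if len(p)>3 else 0])
    for k in range(it):
        obs=[]
        for c,g in zip(cams,gs):
            for A,B in segs:
                A,B=np.array(A),np.array(B); n=25
                L=A+(B-A)*np.linspace(.08,.92,n)[:,None]; q=proj(c,WW(p,L)); d=q[-1]-q[0]; 
                nn=np.array([-d[1],d[0]])/np.linalg.norm(d); o=np.arange(-hw,hw+.01,.25)
                m=q[:,None]+o[None,:,None]*nn; pr=cv2.remap(g,m[...,0].astype(np.float32),m[...,1].astype(np.float32),cv2.INTER_CUBIC)
                gr=np.abs(np.gradient(pr,axis=1)).sum(2); gr=gr*np.exp(-(o/hw)**2)
                best=o[gr.argmax(1)]; ok=gr.max(1)>15
                obs.append((c,L[ok],nn,q[ok]+best[ok,None]*nn))
        r=lambda p:np.concatenate([(proj(c,WW(p,L))-m)@nn for c,L,nn,m in obs if len(L)])
        p=least_squares(r,p,loss='soft_l1',f_scale=.3).x
    return p,np.sqrt(np.median(r(p)**2)),[round(float(np.mean((proj(c,WW(p,L))-m)@nn)),2) for c,L,nn,m in obs if len(L)]
def rectsegs(x0,x1,y0,y1,z):
    a=[[x0,y0,z],[x1,y0,z],[x1,y1,z],[x0,y1,z]]; return [(a[i],a[(i+1)%4]) for i in range(4)]
E
python3 - <<'E'
from fit import *
pe,pd,ps=np.load('p0.npy')
def sh(n,f,*a,**k):
    p,m,r=edgefit(*a,**k); print(n,f,p.round(4),round(m,2),r)
E_=rectsegs(0,.14,-.146,.146,.094); D=rectsegs(-.093,.093,-.073,.073,.048); P=rectsegs(-.03,.052,-.03,.03,.105)[1:3]+[([-.03,-.03,.105],[.052,-.03,.105])]
for n,S,p in(('ext',E_,pe),('dish',D,pd),('stand',P,ps)):
    sh(n,'top',S,p,[t]); sh(n,'side',S,p,[s]); sh(n,'both',S,p); sh(n,'both+z',S,p,free=4)
H=rectsegs(-.013,.013,-.007,.007,.158); sh('handle','both',H,ps,hw=2); 
T=lambda u,v:(185+u/8-.44,180+v/8-.44); print(ray(t,T(129,203),.158))
print('hole', [W(pe,[-.002,0,.056])])
E
```

```text
ext top [ 0.5644 -0.0094  0.032 ] 0.25 [0.12, -0.23, 0.35, -0.26]
ext side [ 0.5644 -0.008   0.0272] 0.41 [-0.19, -0.43, -0.23, -0.52]
ext both [ 0.5645 -0.0092  0.0311] 0.25 [0.09, -0.19, 0.33, -0.28, -0.07, -0.46, -0.27, -0.46]
ext both+z [ 0.5642 -0.0095  0.0301  0.0009] 0.25 [0.15, -0.26, 0.37, -0.22, -0.19, -0.4, -0.09, -0.56]
dish top [ 0.5043 -0.3037  0.0541] 0.92 [0.12, 1.05, 0.22, 1.83]
dish side [ 0.5057 -0.3013  0.0157] 0.48 [0.38, 0.24, 0.53, 0.11]
dish both [ 0.5061 -0.3006  0.0173] 0.74 [1.54, 1.46, 0.29, 1.47, 0.17, 0.24, 0.68, 0.09]
dish both+z [ 0.5072 -0.2985  0.0199 -0.0029] 0.71 [0.5, 1.79, 1.04, 1.08, 0.5, 0.17, 0.29, -0.01]
stand top [ 0.5318  0.3169 -0.1018] 0.25 [0.01, -0.51, -0.16]
stand side [0.5316 0.3035 0.0233] 0.28 [-0.35, 0.03, 0.14]
stand both [ 0.5316  0.3165 -0.0989] 0.46 [0.0, -0.51, -0.04, 0.76, -1.0]
stand both+z [ 0.5354  0.3183 -0.0852 -0.0062] 0.28 [0.88, -0.47, -0.14, -0.59, 0.12, 0.06]
handle both [ 0.5369  0.3134 -0.0378] 0.24 [0.32, 0.01, 0.14, -0.13, 0.05, 0.97, 0.82, 0.38]
[0.5365394  0.31399476 0.158     ]
hole [array([[ 0.56350104, -0.00924855,  0.056     ]])]
```

```bash
cat > mv.py <<'E'
import sys; from h import *
o=manip.get_obs(); R=np.array(o['tcp_rot']); p=np.array(o['tool_pos'])
print('t',round(o['time'],2),'p',(p*1e3).round(1),'yaw',round(float(np.arctan2(R[1,0],R[0,0])),4),'z',R[:,2].round(3),'F',np.round(o['ft_force'],2),'op',round(o['opening']*87,1),'g',round(o['grip_force'],1))
for a in sys.argv[1:]:
    v=[float(x) for x in a.split(',')]; q=np.array(v[:3])
    if len(v)>3:
        y=v[3]; Rt=np.array([[np.cos(y),np.sin(y),0],[np.sin(y),-np.cos(y),0],[0,0,-1]])
        print('turn',cv2.Rodrigues(R.T@Rt)[0].ravel().round(4)); R=Rt
    print('->',q,'travel',(R.T@(q-p*1e3)).round(1)); p=q/1e3
E
true
```

```text
(no output)
```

Call:
arm_command(
  rows=[
    {"travel": [0,0,0],"turn": [0,0,0.139],"gripper": 87},
    {"travel": [0,0,0],"turn": [0,0,0.138],"gripper": 87},
    {"travel": [27.3,-28.3,-2],"turn": [0,0,0],"gripper": 87},
    {"travel": [27.3,-28.3,-2],"turn": [0,0,0],"gripper": 87},
    {"travel": [27.3,-28.3,-2],"turn": [0,0,0],"gripper": 87},
    {"travel": [27.3,-28.3,-2],"turn": [0,0,0],"gripper": 87},
    {"travel": [27.3,-28.3,-2],"turn": [0,0,0],"gripper": 87},
    {"travel": [27.3,-28.3,-2],"turn": [0,0,0],"gripper": 87},
    {"travel": [27.3,-28.3,-2],"turn": [0,0,0],"gripper": 87},
    {"travel": [27.3,-28.3,-2],"turn": [0,0,0],"gripper": 87},
  ],
)

```text
time: 1.4
tool_pos: [0.3808, -0.4132, 0.2389]
tcp_rot: [[0.999, -0.04, 0.0], [-0.04, -0.999, -0.0], [0.0, 0.0, -1.0]]
ft_force: [-1.4, 0.2, -0.1]
opening: 1.0
grip_force: 0.0
```

Call:
arm_command(
  rows=[
    {"travel": [27.3,-28.3,-2],"turn": [0,0,0],"gripper": 87},
    {"travel": [27.3,-28.3,-2],"turn": [0,0,0],"gripper": 87},
    {"travel": [27.3,-28.3,-2],"turn": [0,0,0],"gripper": 87},
    {"travel": [27.3,-28.3,-2],"turn": [0,0,0],"gripper": 87},
    {"travel": [27.3,-28.3,-2],"turn": [0,0,0],"gripper": 87},
    {"travel": [27.3,-28.3,-2],"turn": [0,0,0],"gripper": 87},
    {"travel": [0,0,0],"turn": [0,0,0],"gripper": 87},
  ],
)

```text
time: 2.1
tool_pos: [0.5541, -0.2452, 0.2506]
tcp_rot: [[0.999, -0.032, 0.002], [-0.032, -0.999, 0.003], [0.002, -0.003, -1.0]]
ft_force: [-0.0, 0.8, -0.5]
opening: 0.999
grip_force: 0.0
```

```bash
python3 mv.py 537,313.5,250,-0.04
```

```text
t 2.1 p [ 554.1 -245.2  250.6] yaw -0.0319 z [ 0.002  0.003 -1.   ] F [-0.    0.75 -0.47] op 86.9 g 0.0
turn [-0.0028 -0.0018  0.0081]
-> [537.  313.5 250. ] travel [ -39.4 -557.6    0.6]
```

Call:
arm_command(
  rows=[
    {"travel": [-2.8,-39.8,0],"turn": [0,0,0],"gripper": 87},
    {"travel": [-2.8,-39.8,0],"turn": [0,0,0],"gripper": 87},
    {"travel": [-2.8,-39.8,0],"turn": [0,0,0],"gripper": 87},
    {"travel": [-2.8,-39.8,0],"turn": [0,0,0],"gripper": 87},
    {"travel": [-2.8,-39.8,0],"turn": [0,0,0],"gripper": 87},
    {"travel": [-2.8,-39.8,0],"turn": [0,0,0],"gripper": 87},
    {"travel": [-2.8,-39.8,0],"turn": [0,0,0],"gripper": 87},
    {"travel": [-2.8,-39.8,0],"turn": [0,0,0],"gripper": 87},
    {"travel": [-2.8,-39.8,0],"turn": [0,0,0],"gripper": 87},
    {"travel": [-2.8,-39.8,0],"turn": [0,0,0],"gripper": 87},
  ],
)

```text
time: 3.1
tool_pos: [0.5381, 0.1485, 0.2508]
tcp_rot: [[0.999, -0.041, 0.001], [-0.041, -0.999, -0.0], [0.001, 0.0, -1.0]]
ft_force: [1.0, 0.1, -0.1]
opening: 1.0
grip_force: 0.0
```

Call:
arm_command(
  rows=[
    {"travel": [-2.8,-39.8,0],"turn": [0,0,0],"gripper": 87},
    {"travel": [-2.8,-39.8,0],"turn": [0,0,0],"gripper": 87},
    {"travel": [-2.8,-39.8,0],"turn": [0,0,0],"gripper": 87},
    {"travel": [-2.8,-39.8,0],"turn": [0,0,0],"gripper": 87},
    {"travel": [0,0,0],"turn": [0,0,0],"gripper": 87},
    {"travel": [0,0,0],"turn": [0,0,0],"gripper": 87},
  ],
)

```text
time: 3.7
tool_pos: [0.5332, 0.3076, 0.2503]
tcp_rot: [[0.999, -0.038, -0.001], [-0.038, -0.999, -0.0], [-0.001, 0.0, -1.0]]
ft_force: [0.6, -0.9, -0.0]
opening: 0.999
grip_force: 0.0
```

```bash
python3 mv.py 537,313.5,116,-0.04
```

```text
t 3.7 p [533.2 307.6 250.3] yaw -0.0384 z [-0.001 -0.    -1.   ] F [ 0.62 -0.86 -0.02] op 86.9 g 0.0
turn [0.0001 0.0005 0.0016]
-> [537.  313.5 116. ] travel [  3.6  -6.1 134.3]
```

Call:
arm_command(
  rows=[
    {"travel": [3.6,-6,24],"turn": [0,0,0],"gripper": 87},
    {"travel": [0,0,30],"turn": [0,0,0],"gripper": 87},
    {"travel": [0,0,30],"turn": [0,0,0],"gripper": 87},
    {"travel": [0,0,30],"turn": [0,0,0],"gripper": 87},
    {"travel": [0,0,20],"turn": [0,0,0],"gripper": 87},
    {"travel": [0,0,0],"turn": [0,0,0],"gripper": 87},
    {"travel": [0,0,0],"turn": [0,0,0],"gripper": 87},
  ],
)

```text
time: 4.4
tool_pos: [0.5381, 0.3116, 0.1172]
tcp_rot: [[0.999, -0.042, 0.0], [-0.042, -0.999, -0.0], [0.0, 0.0, -1.0]]
ft_force: [0.2, -0.2, 0.6]
opening: 0.999
grip_force: 0.0
```

```bash
python3 - <<'E'
from h import *
s=snap('side'); t=snap('top')
a=cv2.resize(s['frame'][90:185,245:325],None,fx=5,fy=5,interpolation=cv2.INTER_CUBIC)
b=cv2.resize(t['frame'][165:260,160:240],None,fx=5,fy=5,interpolation=cv2.INTER_CUBIC)
cv2.imwrite('pics/g1.png',np.hstack([a,b]))
E
python3 mv.py 537,313.5,116,-0.04
```

```text
t 4.5 p [538.5 312.7 118.3] yaw -0.0413 z [ 0.002  0.001 -1.   ] F [-0.26  0.68  0.53] op 86.7 g 0.0
turn [-0.001  -0.0021 -0.0013]
-> [537.  313.5 116. ] travel [-1.5 -0.8  2.3]
```

View pics/g1.png

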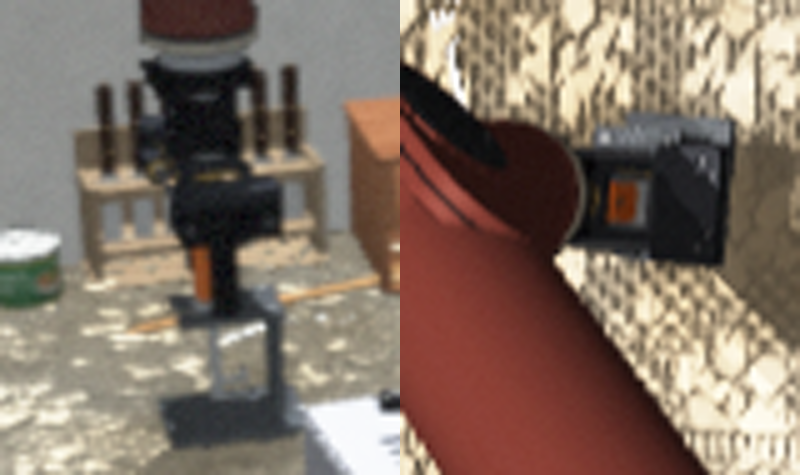

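The handle (orange, 203,275 side / 622,203 top) stands between the open fingers. Closing.

Call:
arm_command(
  rows=[
    {"travel": [0,0,0],"turn": [0,0,0],"gripper": 0},
    {"travel": [0,0,0],"turn": [0,0,0],"gripper": 0},
    {"travel": [0,0,0],"turn": [0,0,0],"gripper": 0},
    {"travel": [0,0,0],"turn": [0,0,0],"gripper": 0},
    {"travel": [0,0,0],"turn": [0,0,0],"gripper": 0},
    {"travel": [0,0,0],"turn": [0,0,0],"gripper": 0},
    {"travel": [0,0,0],"turn": [0,0,0],"gripper": 0},
    {"travel": [0,0,0],"turn": [0,0,0],"gripper": 0},
    {"travel": [0,0,0],"turn": [0,0,0],"gripper": 0},
  ],
)

```text
time: 5.4
tool_pos: [0.5374, 0.3129, 0.1166]
tcp_rot: [[0.999, -0.04, -0.0], [-0.04, -0.999, 0.0], [-0.0, -0.0, -1.0]]
ft_force: [-0.3, 0.2, -0.0]
opening: 0.261
grip_force: 0.0
```

```bash
for i in 1 2 ; do python3 mv.py; done
```

```text
t 5.4 p [537.4 312.9 116.6] yaw -0.0403 z [-0.  0. -1.] F [-0.29  0.24 -0.  ] op 22.7 g 0.0
t 5.4 p [537.4 312.9 116.6] yaw -0.0403 z [-0.  0. -1.] F [-0.29  0.24 -0.  ] op 22.7 g 0.0
```

Call:
arm_command(
  rows=[
    {"travel": [0,0,0],"turn": [0,0,0],"gripper": 0},
    {"travel": [0,0,0],"turn": [0,0,0],"gripper": 0},
    {"travel": [0,0,0],"turn": [0,0,0],"gripper": 0},
    {"travel": [0,0,0],"turn": [0,0,0],"gripper": 0},
    {"travel": [0,0,0],"turn": [0,0,0],"gripper": 0},
  ],
)

```text
time: 5.9
tool_pos: [0.5373, 0.3129, 0.1166]
tcp_rot: [[0.999, -0.04, -0.0], [-0.04, -0.999, 0.0], [-0.0, -0.0, -1.0]]
ft_force: [0.6, -0.3, 0.6]
opening: 0.163
grip_force: 30.0
```

Call:
arm_command(
  rows=[
    {"travel": [0,0,-6],"turn": [0,0,0],"gripper": 0},
    {"travel": [0,0,-6],"turn": [0,0,0],"gripper": 0},
    {"travel": [0,0,0],"turn": [0,0,0],"gripper": 0},
    {"travel": [-15,0,0],"turn": [0,0,0],"gripper": 0},
    {"travel": [-25,0,0],"turn": [0,0,0],"gripper": 0},
    {"travel": [-25,0,0],"turn": [0,0,0],"gripper": 0},
    {"travel": [-25,0,0],"turn": [0,0,0],"gripper": 0},
    {"travel": [0,0,-30],"turn": [0,0,-0.071],"gripper": 0},
    {"travel": [0,0,-40],"turn": [0,0,0],"gripper": 0},
    {"travel": [0,0,0],"turn": [0,0,0],"gripper": 0},
  ],
)

```text
time: 6.9
tool_pos: [0.4493, 0.3185, 0.204]
tcp_rot: [[0.999, 0.031, 0.007], [0.031, -1.0, 0.004], [0.007, -0.004, -1.0]]
ft_force: [0.1, -0.6, 0.5]
opening: 0.161
grip_force: 30.0
```

```bash
python3 mv.py 510,-10.8,200,0.031 510,-10.8,134.5
```

```text
t 6.9 p [449.3 318.5 204. ] yaw 0.0312 z [ 0.007  0.004 -1.   ] F [ 0.13 -0.59  0.47] op 14.0 g 30.0
turn [-0.0038 -0.0072  0.0002]
-> [510.  -10.8 200. ] travel [ 50.5 331.    4. ]
-> [510.  -10.8 134.5] travel [ 0.   0.  65.5]
```

Call:
arm_command(
  rows=[
    {"travel": [4.6,33.1,0],"turn": [0,0,0],"gripper": 0},
    {"travel": [5.1,33.1,0],"turn": [0,0,0],"gripper": 0},
    {"travel": [5.1,33.1,0],"turn": [0,0,0],"gripper": 0},
    {"travel": [5.1,33.1,0],"turn": [0,0,0],"gripper": 0},
    {"travel": [5.1,33.1,0],"turn": [0,0,0],"gripper": 0},
    {"travel": [5.1,33.1,0],"turn": [0,0,0],"gripper": 0},
    {"travel": [5.1,33.1,0],"turn": [0,0,0],"gripper": 0},
    {"travel": [5.1,33.1,0],"turn": [0,0,0],"gripper": 0},
    {"travel": [5.1,33.1,0],"turn": [0,0,0],"gripper": 0},
    {"travel": [5.1,33.1,0],"turn": [0,0,0],"gripper": 0},
  ],
)

```text
time: 7.9
tool_pos: [0.5081, -0.0142, 0.1984]
tcp_rot: [[1.0, 0.031, 0.0], [0.031, -1.0, -0.0], [0.0, 0.0, -1.0]]
ft_force: [1.4, 0.5, -2.2]
opening: 0.163
grip_force: 30.0
```

Call:
arm_command(
  rows=[
    {"travel": [0,0,30],"turn": [0,0,0],"gripper": 0},
    {"travel": [0,0,30],"turn": [0,0,0],"gripper": 0},
    {"travel": [0,0,0],"turn": [0,0,0],"gripper": 0},
    {"travel": [0,0,0],"turn": [0,0,0],"gripper": 0},
    {"travel": [0,0,0],"turn": [0,0,0],"gripper": 0},
  ],
)

```text
time: 8.4
tool_pos: [0.5091, -0.0125, 0.1402]
tcp_rot: [[1.0, 0.031, 0.002], [0.031, -1.0, -0.0], [0.002, 0.0, -1.0]]
ft_force: [-0.3, -0.1, -0.6]
opening: 0.157
grip_force: 30.0
```

```bash
python3 mv.py 510,-10.8,134.5,0.031;python3 - <<'E'
from h import *
s=snap('side'); t=snap('top')
print((np.array(manip.get_obs()['tool_pos'])*1e3).round(1))
a=cv2.resize(s['frame'][130:220,260:340],None,fx=5,fy=5,interpolation=cv2.INTER_CUBIC)
b=cv2.resize(t['frame'][150:240,250:330],None,fx=5,fy=5,interpolation=cv2.INTER_CUBIC)
cv2.imwrite('pics/g2.png',np.hstack([a,b]))
E
```

```text
t 8.4 p [509.1 -12.5 140.2] yaw 0.0312 z [ 0.002 -0.    -1.   ] F [-0.32 -0.05 -0.56] op 13.6 g 30.0
turn [ 0.0001 -0.0022  0.0002]
-> [510.  -10.8 134.5] travel [ 1.  -1.7  5.7]
[509.1 -12.6 140.1]
```

View pics/g2.png

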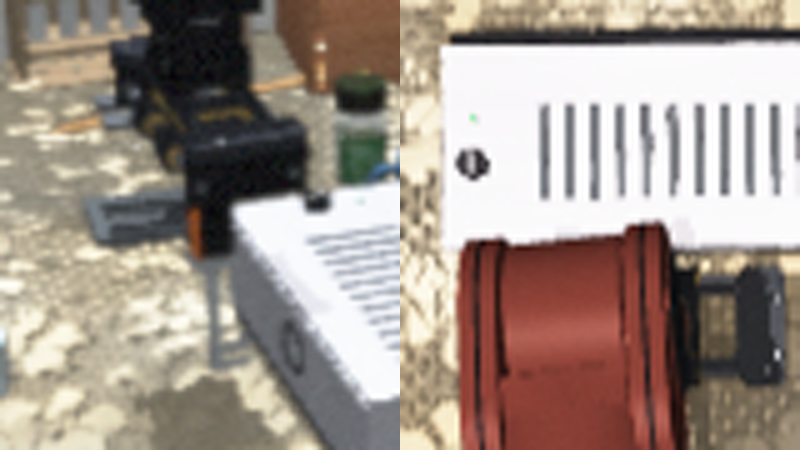

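Side crop: fork foot at (215,365) with tip (240,355), hole centre (293,347). Comparing with predictions.

Run:
```python
from fit import *
pe=[.5645,-.0092,.031]
C=lambda q:((q-[260,130]+.5)*5-.5).round(0).tolist()
print('hole ctr',C(proj(s,W(pe,[-.002,0,.056]))),'edges',C(proj(s,W(pe,[[-.004,.018,.056],[-.004,-.018,.056],[-.004,0,.04],[-.004,0,.072]]))))
o=manip.get_obs(); p=np.array(o['tool_pos']); R=np.array(o['tcp_rot']); org=p-[0,0,.0115]
X=R[:,0]
for n,x,z in(('shank foot',-.004,-.0785),('tine tip low',.024,-.0785),('nib top',.021,-.0555),('uppertine root',.004,-.0615),('shoulder -x',-.015,0)): print(n,C(proj(s,org+X*x+[0,0,z])))
```

```text
hole ctr [[292.0, 350.0]] edges [[280.0, 338.0], [298.0, 363.0], [289.0, 371.0], [288.0, 329.0]]
shank foot [[210.0, 374.0]]
tine tip low [[250.0, 367.0]]
nib top [[245.0, 337.0]]
uppertine root [[220.0, 350.0]]
shoulder -x [[189.0, 271.0]]
```

Call:
arm_command(
  rows=[
    {"travel": [1,-1.7,5.7],"turn": [0,0,0],"gripper": 0},
    {"travel": [0,0,0],"turn": [0,0,0],"gripper": 0},
    {"travel": [10,0,0],"turn": [0,0,0],"gripper": 0},
    {"travel": [8,0,0],"turn": [0,0,0],"gripper": 0},
    {"travel": [8,0,0],"turn": [0,0,0],"gripper": 0},
    {"travel": [8,0,0],"turn": [0,0,0],"gripper": 0},
    {"travel": [8,0,0],"turn": [0,0,0],"gripper": 0},
    {"travel": [0,0,0],"turn": [0,0,0],"gripper": 0},
  ],
)

```text
time: 9.4
tool_pos: [0.552, -0.0097, 0.1327]
tcp_rot: [[1.0, 0.031, 0.0], [0.031, -1.0, 0.0], [0.0, -0.0, -1.0]]
ft_force: [-0.1, -0.4, -0.8]
opening: 0.163
grip_force: 30.0
```

```bash
python3 mv.py 552.5,-9.6,134.5,0.031
```

```text
t 9.4 p [552.   -9.7 132.7] yaw 0.0308 z [ 0.  0. -1.] F [-0.08 -0.41 -0.83] op 14.1 g 30.0
turn [-0.0004 -0.0002 -0.0002]
-> [552.5  -9.6 134.5] travel [ 0.5 -0.1 -1.8]
```

Call:
arm_command(
  rows=[
    {"travel": [0,0,-5],"turn": [0,0,0],"gripper": 0},
    {"travel": [0,0,-4],"turn": [0,0,0],"gripper": 0},
    {"travel": [-3,0,0],"turn": [0,0,0],"gripper": 0},
    {"travel": [-3,0,0],"turn": [0,0,0],"gripper": 0},
    {"travel": [-3,0,0],"turn": [0,0,0],"gripper": 0},
    {"travel": [-3,0,0],"turn": [0,0,0],"gripper": 0},
    {"travel": [-5,0,0],"turn": [0,0,0],"gripper": 0},
    {"travel": [-5,0,0],"turn": [0,0,0],"gripper": 0},
  ],
)

```text
time: 10.2
tool_pos: [0.5286, -0.0105, 0.1419]
tcp_rot: [[1.0, 0.031, 0.0], [0.031, -1.0, 0.0], [0.0, -0.0, -1.0]]
ft_force: [1.0, -0.4, -0.3]
opening: 0.16
grip_force: 30.0
```

Call:
arm_command(
  rows=[
    {"travel": [-8,0,0],"turn": [0,0,0],"gripper": 0},
    {"travel": [-8,0,0],"turn": [0,0,0],"gripper": 0},
    {"travel": [-8,0,0],"turn": [0,0,0],"gripper": 0},
    {"travel": [-8,0,0],"turn": [0,0,0],"gripper": 0},
    {"travel": [-8,0,0],"turn": [0,0,0],"gripper": 0},
    {"travel": [-8,0,0],"turn": [0,0,0],"gripper": 0},
    {"travel": [-8,0,0],"turn": [0,0,0],"gripper": 0},
    {"travel": [-8,0,0],"turn": [0,0,0],"gripper": 0},
    {"travel": [-8,0,0],"turn": [0,0,0],"gripper": 0},
    {"travel": [-8,0,0],"turn": [0,0,0],"gripper": 0},
  ],
)

```text
time: 11.2
tool_pos: [0.4484, -0.0129, 0.1418]
tcp_rot: [[1.0, 0.031, -0.0], [0.031, -1.0, 0.0], [-0.0, -0.0, -1.0]]
ft_force: [2.9, 1.5, -0.1]
opening: 0.157
grip_force: 30.0
```

```bash
python3 mv.py 430,-13.5,142,0.031
```

```text
t 11.2 p [448.4 -12.9 141.8] yaw 0.0308 z [-0.  0. -1.] F [ 2.89  1.55 -0.06] op 13.7 g 30.0
turn [-0.0001  0.     -0.0002]
-> [430.  -13.5 142. ] travel [-18.4   0.   -0.2]
```

Call:
arm_command(
  rows=[
    {"travel": [-5,0,0],"turn": [0,0,0],"gripper": 0},
    {"travel": [-4,0,0],"turn": [0,0,0],"gripper": 0},
    {"travel": [-3,0,0],"turn": [0,0,0],"gripper": 0},
    {"travel": [-2,0,0],"turn": [0,0,0],"gripper": 0},
    {"travel": [-2,0,0],"turn": [0,0,0],"gripper": 0},
  ],
)

```text
time: 11.7
tool_pos: [0.4333, -0.0135, 0.1419]
tcp_rot: [[1.0, 0.031, 0.001], [0.031, -1.0, 0.0], [0.001, -0.0, -1.0]]
ft_force: [6.9, -0.7, -3.5]
opening: 0.157
grip_force: 30.0
```

Call:
arm_command(
  rows=[
    {"travel": [-2,0,0],"turn": [0,0,0],"gripper": 0},
  ],
)

```text
time: 11.8
tool_pos: [0.4323, -0.0135, 0.1422]
tcp_rot: [[1.0, 0.031, 0.003], [0.031, -1.0, 0.0], [0.003, -0.0, -1.0]]
ft_force: [6.7, -0.8, -4.4]
opening: 0.159
grip_force: 30.0
```

Call:
arm_command(
  rows=[
    {"travel": [-2,0,0],"turn": [0,0,0],"gripper": 0},
  ],
)

```text
time: 11.9
tool_pos: [0.4305, -0.0135, 0.1422]
tcp_rot: [[1.0, 0.031, 0.003], [0.031, -1.0, 0.0], [0.003, -0.0, -1.0]]
ft_force: [6.3, 0.4, -4.9]
opening: 0.155
grip_force: 30.0
```

```bash
python3 mv.py 430,-13.5,142,0.031
```

```text
t 11.9 p [430.5 -13.5 142.2] yaw 0.0308 z [ 0.003  0.    -1.   ] F [ 6.29  0.44 -4.9 ] op 13.5 g 30.0
turn [-0.0001 -0.0031 -0.0002]
-> [430.  -13.5 142. ] travel [-0.5 -0.1  0.2]
```

Call:
arm_command(
  rows=[
    {"travel": [4,0,0],"turn": [0,0,0],"gripper": 0},
    {"travel": [4,0,0],"turn": [0,0,0],"gripper": 0},
    {"travel": [0,0,5],"turn": [0,0,0],"gripper": 0},
    {"travel": [0,0,4],"turn": [0,0,0],"gripper": 0},
    {"travel": [-3,0,0],"turn": [0,0,0],"gripper": 0},
    {"travel": [-5,0,0],"turn": [0,0,0],"gripper": 0},
  ],
)

```text
time: 12.5
tool_pos: [0.4285, -0.0135, 0.1325]
tcp_rot: [[1.0, 0.031, -0.001], [0.031, -1.0, 0.0], [-0.001, -0.0, -1.0]]
ft_force: [-0.4, 0.4, -0.7]
opening: 0.156
grip_force: 30.0
```

Call:
arm_command(
  rows=[
    {"travel": [-5,0,0],"turn": [0,0,0],"gripper": 0},
    {"travel": [-5,0,0],"turn": [0,0,0],"gripper": 0},
    {"travel": [0,0,0],"turn": [0,0,0],"gripper": 0},
  ],
)

```text
time: 12.8
tool_pos: [0.4184, -0.014, 0.133]
tcp_rot: [[1.0, 0.031, 0.0], [0.031, -1.0, -0.0], [0.0, 0.0, -1.0]]
ft_force: [-0.0, 0.1, -1.2]
opening: 0.156
grip_force: 30.0
```

```bash
python3 mv.py
python3 - <<'E'
from h import *
s=snap('side'); t=snap('top'); print(np.round(manip.get_obs()['q'],3))
a=cv2.resize(s['frame'][130:230,255:335],None,fx=5,fy=5,interpolation=cv2.INTER_CUBIC)
b=cv2.resize(t['frame'][150:250,250:330],None,fx=5,fy=5,interpolation=cv2.INTER_CUBIC)
cv2.imwrite('pics/g3.png',np.hstack([a,b])); cv2.imwrite('pics/g3s.png',s['frame']); cv2.imwrite('pics/g3t.png',t['frame'])
E
```

```text
t 12.8 p [418.4 -14.  133. ] yaw 0.0306 z [ 0. -0. -1.] F [-0.05  0.15 -1.22] op 13.6 g 30.0
[ 0.364 -0.049 -0.421  2.088 -0.022  1.097 -1.587]
```

View pics/g3.png

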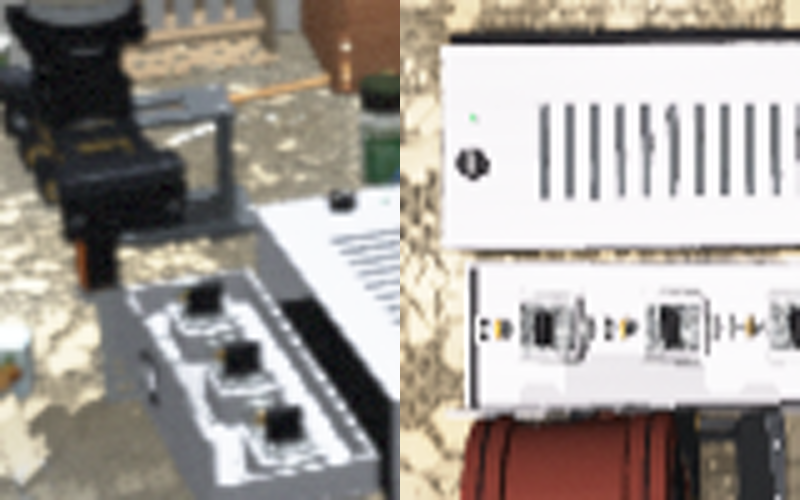

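Tray is out with three cassettes: grip tabs in top crop at (545,327), (672,327), (795,327), brass collars at (503,328), (628,328), (752,326); hook free of the hole in the side view.

Run:
```python
from fit import *
pe=[.5645,-.0092,.031]
c,q=np.cos(pe[2]),np.sin(pe[2]); loc=lambda P:((np.array([[c,q],[-q,c]])@(P[:2]-np.array(pe[:2])))*1e3).round(1)
h=cv2.cvtColor(t['frame'],cv2.COLOR_BGR2HSV); m=np.zeros(h.shape[:2],np.uint8)
m[205:226,262:345]=1; m&=((h[...,0]>12)&(h[...,0]<30)&(h[...,1]>80)).astype(np.uint8)
n,l,st,ce=cv2.connectedComponentsWithStats(m)
w=h[...,1].astype(float)*m
for i in range(1,n):
    if st[i,4]<3: continue
    yy,xx=np.where(l==i); ww=w[yy,xx]; uv=((xx*ww).sum()/ww.sum(),(yy*ww).sum()/ww.sum()); P=ray(t,uv,.053); print('brass',np.round(uv,1),st[i,4],(P*1e3).round(1),'local',loc(P))
# dark tab tops
g=t['frame'].max(2); 
for u0 in(272,297,322):
    sub=(150-np.minimum(g[208:222,u0+1:u0+14],150)).astype(float); sub[sub<70]=0; yy,xx=np.mgrid[208:222,u0+1:u0+14]; uv=((xx*sub).sum()/sub.sum(),(yy*sub).sum()/sub.sum()); P=ray(t,uv,.072); print('tab',np.round(uv,1),(P*1e3).round(1),loc(P))
# tray front top edge: panel from x=a, z .088
for a in(-.119,-.115,-.111): print(a, proj(t,W(pe,[[a,.14,.088],[a,.05,.088],[a+.004,.14,.088]])).round(2).tolist())
print(t['frame'][225:236,265].max(1),t['frame'][225:236,275].max(1))
```

```text
brass [269.  215.4] 4 [504.6 104.   53. ] local [-56.4 115. ]
brass [294. 215.] 3 [507.5  14.6  53. ] local [-56.2  25.5]
brass [319.7 215.3] 3 [507.8 -77.1  53. ] local [-58.8 -66.1]
tab [278.3 215.4] [505.2  67.9  72. ] [-56.9  78.9]
tab [303.5 214.8] [508.9 -21.   72. ] [-56.  -10.1]
tab [329.1 214.8] [ 510.2 -111.    72. ] [ -57.4 -100.1]
-0.119 [[260.28, 233.58], [286.11, 233.22], [260.27, 232.42]]
-0.115 [[260.27, 232.42], [286.1, 232.06], [260.26, 231.27]]
-0.111 [[260.26, 231.27], [286.09, 230.91], [260.25, 230.12]]
[167 168 164 166 164 134 122 209 185  71  79] [251 246 237 237 236 222 185 199 169  66  56]
```

Call:
arm_command(
  rows=[
    {"travel": [-4,0,0],"turn": [0,0,0],"gripper": 0},
    {"travel": [-4,0,0],"turn": [0,0,0],"gripper": 0},
    {"travel": [0,0,-20],"turn": [0,0,0],"gripper": 0},
    {"travel": [0,0,-25],"turn": [0,0,0],"gripper": 0},
    {"travel": [0,0,-20],"turn": [0,0,0],"gripper": 0},
    {"travel": [0,0,0],"turn": [0,0,0],"gripper": 0},
  ],
)

```text
time: 13.6
tool_pos: [0.4124, -0.0141, 0.2003]
tcp_rot: [[1.0, 0.031, 0.004], [0.031, -1.0, -0.0], [0.004, 0.001, -1.0]]
ft_force: [-0.4, -0.3, -1.4]
opening: 0.16
grip_force: 30.0
```

```bash
python3 - <<'E'
from fit import *
pe=[.5645,-.0092,.031]
for y in(.121,.031,-.059): print((W(pe,[[-.095,y,.2],[-.071,y,.2]])*1e3).round(1).tolist())
E
python3 mv.py 465.8,108.8,197,0.031
```

```text
[[465.8, 108.8, 200.0], [489.8, 109.5, 200.0]]
[[468.6, 18.8, 200.0], [492.6, 19.6, 200.0]]
[[471.4, -71.1, 200.0], [495.4, -70.4, 200.0]]
t 13.7 p [410.9 -14.1 197.7] yaw 0.0307 z [ 0. -0. -1.] F [-0.55 -0.2  -0.13] op 13.5 g 30.0
turn [ 0.0002 -0.0004 -0.0003]
-> [465.8 108.8 197. ] travel [  58.6 -121.2    0.7]
```

Call:
arm_command(
  rows=[
    {"travel": [19.6,19.6,0],"turn": [0,0,0],"gripper": 0},
    {"travel": [19.6,19.6,0],"turn": [0,0,0],"gripper": 0},
    {"travel": [19.5,19.6,0],"turn": [0,0,0],"gripper": 0},
    {"travel": [0,0,20],"turn": [0,0,0],"gripper": 0},
    {"travel": [0,0,25],"turn": [0,0,0],"gripper": 0},
    {"travel": [0,0,0],"turn": [0,0,0],"gripper": 0},
    {"travel": [0,0,0],"turn": [0,0,0],"gripper": 0},
    {"travel": [0,0,0],"turn": [0,0,0],"gripper": 0},
  ],
)

```text
time: 14.5
tool_pos: [0.4719, -0.071, 0.1537]
tcp_rot: [[1.0, 0.031, 0.001], [0.031, -1.0, -0.0], [0.001, 0.0, -1.0]]
ft_force: [-0.3, 0.3, -0.5]
opening: 0.159
grip_force: 30.0
```

```bash
python3 mv.py 471.4,-71.1,127.5,0.031
cat > ov.py <<'E'
from fit import *
import sys
pe=[.5645,-.0092,.031]
def overlay(fn,u,v,w,h,k,dz=.0115,cass=(.0795,-.0105,-.1005),X=-.057,mark=True):
    o=manip.get_obs(); p=np.array(o['tool_pos']); R=np.array(o['tcp_rot']); org=p-[0,0,dz]
    im=cv2.resize(s['frame'][v:v+h,u:u+w],None,fx=k,fy=k,interpolation=cv2.INTER_CUBIC)
    q=lambda P:(((proj(s,P)-[u,v]+.5)*k-.5)*8).round().astype(int)
    tl=np.array([[-4,0],[-4,-78.5],[24,-78.5],[24,-74.5],[4,-74.5],[4,-65.5],[24,-65.5],[24,-55.5],[18,-55.5],[18,-61.5],[4,-61.5],[4,0]])/1e3
    im2=im.copy()
    cv2.polylines(im2,[q(org+tl[:,:1]*R[:,0]+np.c_[np.zeros((12,2)),tl[:,1]])],True,(0,0,255),1,cv2.LINE_AA,3)
    for y in cass:
        for L in([[X,y+.033,.046],[X,y+.0535,.046]],[[X-.009,y+.047,.0535],[X+.009,y+.047,.0535],[X+.009,y+.051,.0535],[X-.009,y+.051,.0535],[X-.009,y+.047,.0535]],[[X-.013,y-.005,.075],[X+.013,y-.005,.075],[X+.013,y+.005,.075],[X-.013,y+.005,.075],[X-.013,y-.005,.075]]):
            cv2.polylines(im2,[q(W(pe,L))],False,(0,200,0),1,cv2.LINE_AA,3)
    cv2.imwrite('pics/'+fn,np.hstack([im,im2]))
E
python3 - <<'E'
from ov import *
overlay('c0.png',285,170,65,70,6)
E
```

```text
t 14.5 p [471.9 -71.  153.7] yaw 0.031 z [ 0.001 -0.    -1.   ] F [-0.26  0.28 -0.49] op 13.8 g 30.0
turn [ 0.0001 -0.0008  0.    ]
-> [471.4 -71.1 127.5] travel [-0.5  0.1 26.2]
```

View pics/c0.png

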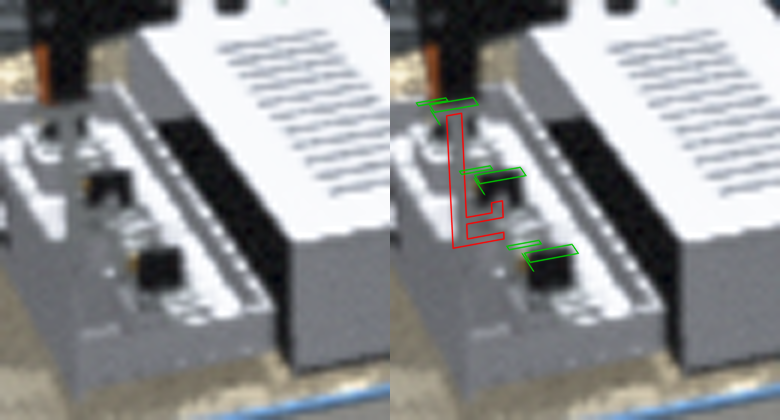

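The overlay puts the clipped bars/tabs well onto the cassettes (grip tabs at (500,185), (549,268)); the tool's foot blends with the grey, so I measure it by differencing against the earlier frame.

Run:
```python
from fit import *
cv2.imwrite('pics/c0s.png',s['frame'])
a=cv2.imread('pics/g3s.png').astype(int); d=np.abs(s['frame'].astype(int)-a).max(2)
for v in range(186,214): print(v,' '.join('%3d'%x for x in d[v,288:312]))
o=manip.get_obs(); p=np.array(o['tool_pos']); R=np.array(o['tcp_rot']); org=p-[0,0,.0115]
tl=np.array([[-4,0],[4,0],[-4,-78.5],[4,-78.5],[24,-78.5],[24,-74.5],[24,-55.5],[18,-55.5],[18,-61.5]])/1e3
print(proj(s,org+tl[:,:1]*R[:,0]+np.c_[np.zeros((9,2)),tl[:,1]]).round(1).tolist())
```

```text
186   3  12  56 129 177 176 133  77  58  42  23  36  34   4   3   2   2   2   2   1   4   0   3   5
187   4   6  17  30  31  27   9  21  31  48  57  21  12   9   1   2   3   2   2   3   5   1   3   2
188   2   1   6   6  38  71  75  80  72  82  72  26  18  12   2   2   3   1   6   1   3   1   2   2
189   4   2   4  26  62  92  87  89  85  78  36  14  30  10   2   4   3   2   1   1   3   1   2   4
190   2   2   4  11  39  54  76  80  78  60  14   4   1   2   2   1   1   3   3   2   3   1   2   7
191   5   0   2   3   9  19  52  89  89  71  11   2   2   1   0   1   1   3   2   2   4   2   1   2
192   1   1   4   4   3   1  27  58  54  43   3   2   3   1   1   1   1   1   3   3   2   2   2   4
193   2   4   3   1   3   2   6   6   5   1   4   1   4   3   1   0   0   1   2   2   0   6   2   1
194   3   1   5   6   2   3  19  57  56  28  11   2   4   2   4   1   1   0   0   3   6   3   4   2
195   2   1  12  17  15   1  11  42  64  68  24   1   1   3   1   3   1   0   1   0   2   5   2   2
196   1   3   5  25  15   6  10  61 113 103  27  10   9   7   1   1   2   0   1   1   1   0   4   2

[... 1144 characters left out ...]
 54 116 129 117 130 118  95  58  33  28  24  16   9  18
209   4   3   2   4  17  19  19  24   8   6  18  43  44  32  33  36  37  32  20  19  16  11   2  21
210   1   2   3  16  29  67 101 107  48   2   2   8   7   3   6  21  44  45  32  31  23  17   4   5
211   3   3   6   6  19  53 104 121  99  22   2   1   1   4   6  13  23  13  13  11  12  15  11   8
212   2   2   4   1  11  37  96 127 112  40   7   5   3   3   2   2   5   3  18  24  18  18  16   7
213   4   3   3   3   6  37 103 127 109  85  19   6   4   4   5   2   1  10  20  25   9   7  11   2
[[293.9, 188.9], [296.4, 188.5], [295.0, 210.9], [297.4, 210.5], [303.5, 209.4], [303.4, 208.3], [303.2, 203.1], [301.4, 203.4], [301.5, 205.0]]
```

Call:
arm_command(
  rows=[
    {"travel": [0,0,10],"turn": [0,0,0],"gripper": 0},
    {"travel": [0,0,10],"turn": [0,0,0],"gripper": 0},
    {"travel": [0,0,8],"turn": [0,0,0],"gripper": 0},
    {"travel": [0,0,2],"turn": [0,0,0],"gripper": 0},
    {"travel": [0,0,0],"turn": [0,0,0],"gripper": 0},
  ],
)

```text
time: 15.2
tool_pos: [0.4712, -0.071, 0.1222]
tcp_rot: [[1.0, 0.031, -0.001], [0.031, -1.0, 0.0], [-0.001, -0.0, -1.0]]
ft_force: [0.7, 0.4, -0.7]
opening: 0.157
grip_force: 30.0
```

Call:
arm_command(
  rows=[
    {"travel": [0,0,2],"turn": [0,0,0],"gripper": 0},
    {"travel": [0,0,0],"turn": [0,0,0],"gripper": 0},
  ],
)

```text
time: 15.4
tool_pos: [0.4717, -0.0711, 0.1209]
tcp_rot: [[1.0, 0.031, 0.0], [0.031, -1.0, 0.0], [0.0, -0.0, -1.0]]
ft_force: [0.3, 0.4, -0.7]
opening: 0.158
grip_force: 30.0
```

Call:
arm_command(
  rows=[
    {"travel": [0,0,2],"turn": [0,0,0],"gripper": 0},
    {"travel": [0,0,0],"turn": [0,0,0],"gripper": 0},
  ],
)

```text
time: 15.6
tool_pos: [0.4715, -0.0711, 0.1188]
tcp_rot: [[1.0, 0.031, -0.0], [0.031, -1.0, 0.0], [-0.0, -0.0, -1.0]]
ft_force: [-1.1, 0.0, -0.7]
opening: 0.158
grip_force: 30.0
```

Call:
arm_command(
  rows=[
    {"travel": [0,0,2],"turn": [0,0,0],"gripper": 0},
    {"travel": [0,0,0],"turn": [0,0,0],"gripper": 0},
  ],
)

```text
time: 15.8
tool_pos: [0.4725, -0.0711, 0.1178]
tcp_rot: [[1.0, 0.031, 0.002], [0.031, -1.0, -0.0], [0.002, 0.0, -1.0]]
ft_force: [0.0, -0.0, 5.8]
opening: 0.158
grip_force: 30.0
```

Call:
arm_command(
  rows=[
    {"travel": [0,0,-6],"turn": [0,0,0],"gripper": 0},
    {"travel": [0,0,-4.5],"turn": [0,0,0],"gripper": 0},
    {"travel": [0,0,0],"turn": [0,0,0],"gripper": 0},
    {"travel": [5,0,0],"turn": [0,0,0],"gripper": 0},
    {"travel": [5,0,0],"turn": [0,0,0],"gripper": 0},
    {"travel": [4,0,0],"turn": [0,0,0],"gripper": 0},
    {"travel": [0,0,0],"turn": [0,0,0],"gripper": 0},
  ],
)

```text
time: 16.5
tool_pos: [0.4861, -0.0705, 0.1271]
tcp_rot: [[1.0, 0.031, -0.0], [0.031, -1.0, 0.0], [-0.0, -0.0, -1.0]]
ft_force: [0.2, -0.4, -1.0]
opening: 0.16
grip_force: 30.0
```

Call:
arm_command(
  rows=[
    {"travel": [4,0,0],"turn": [0,0,0],"gripper": 0},
    {"travel": [4,0,0],"turn": [0,0,0],"gripper": 0},
    {"travel": [0,0,0],"turn": [0,0,0],"gripper": 0},
  ],
)

```text
time: 16.8
tool_pos: [0.4941, -0.0703, 0.1274]
tcp_rot: [[1.0, 0.031, 0.0], [0.031, -1.0, 0.0], [0.0, -0.0, -1.0]]
ft_force: [0.6, -0.1, -0.6]
opening: 0.16
grip_force: 30.0
```

```bash
python3 mv.py 493.5,-70.4,127.5,0.031
python3 - <<'E'
from ov import *
overlay('c1.png',285,170,65,70,6)
E
```

```text
t 16.8 p [494.1 -70.3 127.4] yaw 0.0309 z [ 0.  0. -1.] F [ 0.6  -0.14 -0.65] op 13.9 g 30.0
turn [-0.0002 -0.0002 -0.0001]
-> [493.5 -70.4 127.5] travel [-0.6  0.1 -0.1]
```

Call:
arm_command(
  rows=[
    {"travel": [0,2,0],"turn": [0,0,0],"gripper": 0},
    {"travel": [0,2,0],"turn": [0,0,0],"gripper": 0},
    {"travel": [0,0,0],"turn": [0,0,0],"gripper": 0},
  ],
)

```text
time: 17.2
tool_pos: [0.4936, -0.0748, 0.1274]
tcp_rot: [[1.0, 0.03, -0.0], [0.03, -1.0, -0.0], [-0.0, 0.0, -1.0]]
ft_force: [-0.2, -0.3, -0.3]
opening: 0.162
grip_force: 30.0
```

Call:
arm_command(
  rows=[
    {"travel": [0,2,0],"turn": [0,0,0],"gripper": 0},
    {"travel": [0,2,0],"turn": [0,0,0],"gripper": 0},
    {"travel": [0,0,0],"turn": [0,0,0],"gripper": 0},
  ],
)

```text
time: 17.5
tool_pos: [0.4938, -0.0784, 0.1274]
tcp_rot: [[1.0, 0.031, -0.0], [0.031, -1.0, 0.0], [-0.0, -0.0, -1.0]]
ft_force: [-0.8, 2.1, -0.1]
opening: 0.16
grip_force: 30.0
```

Call:
arm_command(
  rows=[
    {"travel": [0,2,0],"turn": [0,0,0],"gripper": 0},
    {"travel": [0,2,0],"turn": [0,0,0],"gripper": 0},
    {"travel": [0,0,0],"turn": [0,0,0],"gripper": 0},
  ],
)

```text
time: 17.8
tool_pos: [0.494, -0.0825, 0.1274]
tcp_rot: [[1.0, 0.031, 0.0], [0.031, -1.0, 0.0], [0.0, -0.0, -1.0]]
ft_force: [-1.1, 2.7, -0.0]
opening: 0.159
grip_force: 30.0
```

```bash
python3 mv.py
```

```text
t 17.8 p [494.  -82.5 127.4] yaw 0.0305 z [ 0.  0. -1.] F [-1.15  2.67 -0.05] op 13.8 g 30.0
```

Call:
arm_command(
  rows=[
    {"travel": [0,1.5,0],"turn": [0,0,0],"gripper": 0},
    {"travel": [0,0,0],"turn": [0,0,0],"gripper": 0},
  ],
)

```text
time: 18.0
tool_pos: [0.494, -0.0839, 0.1274]
tcp_rot: [[1.0, 0.031, 0.0], [0.031, -1.0, 0.0], [0.0, -0.0, -1.0]]
ft_force: [-0.5, 4.0, 0.5]
opening: 0.156
grip_force: 30.0
```

Call:
arm_command(
  rows=[
    {"travel": [0,0,-3],"turn": [0,0,0],"gripper": 0},
    {"travel": [0,0,-3],"turn": [0,0,0],"gripper": 0},
    {"travel": [0,0,0],"turn": [0,0,0],"gripper": 0},
  ],
)

```text
time: 18.3
tool_pos: [0.4942, -0.0838, 0.1338]
tcp_rot: [[1.0, 0.031, 0.001], [0.031, -1.0, -0.0], [0.001, 0.0, -1.0]]
ft_force: [-0.1, 3.1, -1.3]
opening: 0.155
grip_force: 30.0
```

Call:
arm_command(
  rows=[
    {"travel": [0,0,-3],"turn": [0,0,0],"gripper": 0},
    {"travel": [0,0,-3],"turn": [0,0,0],"gripper": 0},
    {"travel": [0,0,-3],"turn": [0,0,0],"gripper": 0},
    {"travel": [0,0,0],"turn": [0,0,0],"gripper": 0},
  ],
)

```text
time: 18.7
tool_pos: [0.4943, -0.0839, 0.1429]
tcp_rot: [[1.0, 0.031, 0.001], [0.031, -1.0, -0.0], [0.001, 0.0, -1.0]]
ft_force: [0.2, 3.3, -1.0]
opening: 0.157
grip_force: 30.0
```

```bash
python3 mv.py
python3 - <<'E'
from h import *
s=snap('side','c2s.png')
a=cv2.imread('pics/g3s.png'); f=lambda x:cv2.resize(x[175:235,285:350],None,fx=6,fy=6,interpolation=cv2.INTER_CUBIC)
cv2.imwrite('pics/c2.png',np.hstack([f(a),f(s['frame'])]))
E
```

```text
t 18.7 p [494.3 -83.9 142.9] yaw 0.0308 z [ 0.001 -0.    -1.   ] F [ 0.2   3.33 -0.98] op 13.6 g 30.0
```

View pics/c2.png

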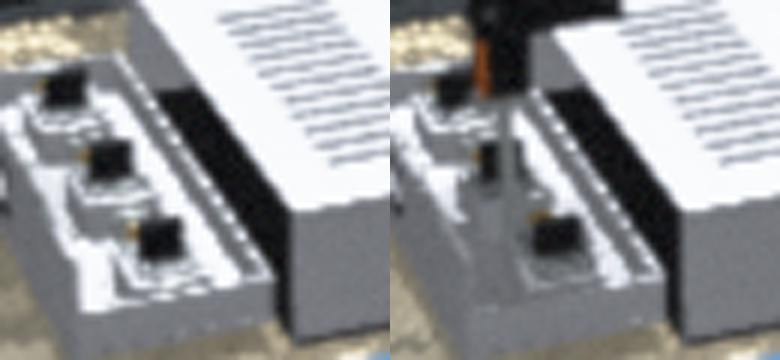

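Right half: cassette C's brass collar (540,215) now sits raised and the cassette is tilted: bar lifted. Releasing sideways, then lowering and withdrawing.

Call:
arm_command(
  rows=[
    {"travel": [0,-3,0],"turn": [0,0,0],"gripper": 0},
    {"travel": [0,-3,0],"turn": [0,0,0],"gripper": 0},
    {"travel": [0,-3,0],"turn": [0,0,0],"gripper": 0},
    {"travel": [0,-3,0],"turn": [0,0,0],"gripper": 0},
    {"travel": [0,0,0],"turn": [0,0,0],"gripper": 0},
  ],
)

```text
time: 19.25
tool_pos: [0.4936, -0.0718, 0.1424]
tcp_rot: [[1.0, 0.031, 0.0], [0.031, -1.0, -0.0], [0.0, 0.0, -1.0]]
ft_force: [0.2, 0.4, -1.3]
opening: 0.158
grip_force: 30.0
```

Call:
arm_command(
  rows=[
    {"travel": [0,0,2],"turn": [0,0,0],"gripper": 0},
    {"travel": [0,0,2],"turn": [0,0,0],"gripper": 0},
    {"travel": [0,0,1],"turn": [0,0,0],"gripper": 0},
    {"travel": [0,0,0],"turn": [0,0,0],"gripper": 0},
  ],
)

```text
time: 19.65
tool_pos: [0.4935, -0.0721, 0.1371]
tcp_rot: [[1.0, 0.03, -0.0], [0.03, -1.0, -0.0], [-0.0, 0.0, -1.0]]
ft_force: [-0.1, -0.2, -0.8]
opening: 0.158
grip_force: 30.0
```

Call:
arm_command(
  rows=[
    {"travel": [-5,0,0],"turn": [0,0,0],"gripper": 0},
    {"travel": [-6,0,0],"turn": [0,0,0],"gripper": 0},
    {"travel": [-6,0,0],"turn": [0,0,0],"gripper": 0},
    {"travel": [-7,0,0],"turn": [0,0,0],"gripper": 0},
    {"travel": [0,0,0],"turn": [0,0,0],"gripper": 0},
  ],
)

```text
time: 20.15
tool_pos: [0.4686, -0.0728, 0.1374]
tcp_rot: [[1.0, 0.03, -0.0], [0.03, -1.0, -0.0], [-0.0, 0.0, -1.0]]
ft_force: [-0.4, -0.7, -1.1]
opening: 0.16
grip_force: 30.0
```

```bash
python3 mv.py 470.5,-71.1,195,0.031 468.1,18.8,195 468.1,18.8,127.5
python3 - <<'E'
from h import *
s=snap('side','c3s.png'); t=snap('top','c3t.png')
h=cv2.cvtColor(s['frame'],cv2.COLOR_BGR2HSV); 
for n in('g3s','c2s','c3s'):
    h=cv2.cvtColor(cv2.imread('pics/%s.png'%n),cv2.COLOR_BGR2HSV)
    m=np.zeros(h.shape[:2],bool); m[204:220,302:316]=1; m&=(h[...,0]>12)&(h[...,0]<30)&(h[...,1]>70); p=np.argwhere(m)[:,::-1]; print(n,len(p),p.mean(0) if len(p) else '')
E
```

```text
t 20.15 p [468.6 -72.8 137.4] yaw 0.0304 z [-0. -0. -1.] F [-0.37 -0.71 -1.06] op 13.9 g 30.0
turn [ 0.0004  0.0003 -0.0006]
-> [470.5 -71.1 195. ] travel [  1.9  -1.7 -57.6]
-> [468.1  18.8 195. ] travel [  0.4 -89.9   0. ]
-> [468.1  18.8 127.5] travel [ 0.   0.  67.5]
g3s 2 [307.  213.5]
c2s 4 [309.25 210.75]
c3s 8 [308.125 211.375]
```

Call:
arm_command(
  rows=[
    {"travel": [0,0,-25],"turn": [0,0,0],"gripper": 0},
    {"travel": [0,0,-25],"turn": [0,0,0],"gripper": 0},
    {"travel": [1.3,-30.6,0],"turn": [0,0,0.0],"gripper": 0},
    {"travel": [0.5,-30.5,0],"turn": [0,0,0],"gripper": 0},
    {"travel": [0.5,-30.5,0],"turn": [0,0,0],"gripper": 0},
    {"travel": [0,0,0],"turn": [0,0,0],"gripper": 0},
    {"travel": [0,0,20],"turn": [0,0,0],"gripper": 0},
    {"travel": [0,0,20],"turn": [0,0,0],"gripper": 0},
    {"travel": [0,0,20],"turn": [0,0,0],"gripper": 0},
    {"travel": [0,0,0],"turn": [0,0,0],"gripper": 0},
  ],
)

```text
time: 21.25
tool_pos: [0.4675, 0.0183, 0.1251]
tcp_rot: [[1.0, 0.03, -0.004], [0.03, -1.0, 0.0], [-0.004, -0.0, -1.0]]
ft_force: [-0.4, 0.8, -1.4]
opening: 0.158
grip_force: 30.0
```

Call:
arm_command(
  rows=[
    {"travel": [0,0,0],"turn": [0,0,0],"gripper": 0},
  ],
)

```text
time: 21.35
tool_pos: [0.4693, 0.0187, 0.1277]
tcp_rot: [[1.0, 0.03, -0.0], [0.03, -1.0, 0.0], [-0.0, -0.0, -1.0]]
ft_force: [0.2, -0.4, -0.6]
opening: 0.159
grip_force: 30.0
```

```bash
python3 mv.py 468.1,18.8,127.5,0.031 496.5,19.6,127.5
```

```text
t 21.35 p [469.3  18.7 127.7] yaw 0.0305 z [-0.  0. -1.] F [ 0.19 -0.4  -0.58] op 13.8 g 30.0
turn [-0.0002  0.0004 -0.0005]
-> [468.1  18.8 127.5] travel [-1.2 -0.1  0.2]
-> [496.5  19.6 127.5] travel [28.4  0.1  0. ]
```

Call:
arm_command(
  rows=[
    {"travel": [5,0,0],"turn": [0,0,0],"gripper": 0},
    {"travel": [5,0,0],"turn": [0,0,0],"gripper": 0},
    {"travel": [4,0,0],"turn": [0,0,0],"gripper": 0},
    {"travel": [4,0,0],"turn": [0,0,0],"gripper": 0},
    {"travel": [4,0,0],"turn": [0,0,0],"gripper": 0},
    {"travel": [0,0,0],"turn": [0,0,0],"gripper": 0},
  ],
)

```text
time: 21.95
tool_pos: [0.4916, 0.0197, 0.1274]
tcp_rot: [[1.0, 0.031, 0.0], [0.031, -1.0, 0.0], [0.0, -0.0, -1.0]]
ft_force: [-0.4, -0.7, 0.0]
opening: 0.159
grip_force: 30.0
```

Call:
arm_command(
  rows=[
    {"travel": [0,3,0],"turn": [0,0,0],"gripper": 0},
    {"travel": [0,3,0],"turn": [0,0,0],"gripper": 0},
    {"travel": [0,2,0],"turn": [0,0,0],"gripper": 0},
    {"travel": [0,0,0],"turn": [0,0,0],"gripper": 0},
  ],
)

```text
time: 22.35
tool_pos: [0.4912, 0.0115, 0.1273]
tcp_rot: [[1.0, 0.03, -0.0], [0.03, -1.0, 0.0], [-0.0, -0.0, -1.0]]
ft_force: [-0.1, 1.8, -1.3]
opening: 0.159
grip_force: 30.0
```

Call:
arm_command(
  rows=[
    {"travel": [0,2,0],"turn": [0,0,0],"gripper": 0},
    {"travel": [0,2,0],"turn": [0,0,0],"gripper": 0},
    {"travel": [0,1.5,0],"turn": [0,0,0],"gripper": 0},
    {"travel": [0,0,0],"turn": [0,0,0],"gripper": 0},
    {"travel": [0,0,0],"turn": [0,0,0],"gripper": 0},
  ],
)

```text
time: 22.85
tool_pos: [0.4915, 0.0064, 0.1273]
tcp_rot: [[1.0, 0.031, -0.0], [0.031, -1.0, 0.0], [-0.0, -0.0, -1.0]]
ft_force: [0.2, 2.9, -1.1]
opening: 0.165
grip_force: 30.0
```

```bash
python3 mv.py
```

```text
t 22.85 p [491.5   6.4 127.3] yaw 0.0309 z [-0.  0. -1.] F [ 0.18  2.86 -1.1 ] op 14.4 g 30.0
```

Call:
arm_command(
  rows=[
    {"travel": [0,0.5,0],"turn": [0,0,0],"gripper": 0},
    {"travel": [0,0,-3],"turn": [0,0,0],"gripper": 0},
    {"travel": [0,0,-3],"turn": [0,0,0],"gripper": 0},
    {"travel": [0,0,-3],"turn": [0,0,0],"gripper": 0},
    {"travel": [0,0,-3],"turn": [0,0,0],"gripper": 0},
    {"travel": [0,0,-3],"turn": [0,0,0],"gripper": 0},
    {"travel": [0,0,-0.5],"turn": [0,0,0],"gripper": 0},
    {"travel": [0,0,0],"turn": [0,0,0],"gripper": 0},
  ],
)

```text
time: 23.65
tool_pos: [0.4916, 0.0057, 0.143]
tcp_rot: [[1.0, 0.031, 0.0], [0.031, -1.0, 0.0], [0.0, -0.0, -1.0]]
ft_force: [0.4, 2.7, -1.5]
opening: 0.158
grip_force: 30.0
```

Call:
arm_command(
  rows=[
    {"travel": [0,-3,0],"turn": [0,0,0],"gripper": 0},
    {"travel": [0,-3,0],"turn": [0,0,0],"gripper": 0},
    {"travel": [0,-3,0],"turn": [0,0,0],"gripper": 0},
    {"travel": [0,-3,0],"turn": [0,0,0],"gripper": 0},
    {"travel": [0,0,0],"turn": [0,0,0],"gripper": 0},
  ],
)

```text
time: 24.15
tool_pos: [0.4911, 0.0177, 0.1429]
tcp_rot: [[1.0, 0.031, -0.0], [0.031, -1.0, -0.0], [-0.0, 0.0, -1.0]]
ft_force: [0.5, 0.2, -1.6]
opening: 0.16
grip_force: 30.0
```

Call:
arm_command(
  rows=[
    {"travel": [0,0,2],"turn": [0,0,0],"gripper": 0},
    {"travel": [0,0,2],"turn": [0,0,0],"gripper": 0},
    {"travel": [0,0,1],"turn": [0,0,0],"gripper": 0},
    {"travel": [0,0,0],"turn": [0,0,0],"gripper": 0},
  ],
)

```text
time: 24.55
tool_pos: [0.4911, 0.0174, 0.1377]
tcp_rot: [[1.0, 0.031, -0.0], [0.031, -1.0, -0.0], [-0.0, 0.0, -1.0]]
ft_force: [1.4, -0.3, -1.2]
opening: 0.157
grip_force: 30.0
```

Call:
arm_command(
  rows=[
    {"travel": [-5,0,0],"turn": [0,0,0],"gripper": 0},
    {"travel": [-6,0,0],"turn": [0,0,0],"gripper": 0},
    {"travel": [-6,0,0],"turn": [0,0,0],"gripper": 0},
    {"travel": [-7,0,0],"turn": [0,0,0],"gripper": 0},
    {"travel": [0,0,0],"turn": [0,0,0],"gripper": 0},
  ],
)

```text
time: 25.05
tool_pos: [0.4661, 0.0169, 0.1379]
tcp_rot: [[1.0, 0.031, -0.0], [0.031, -1.0, -0.0], [-0.0, 0.0, -1.0]]
ft_force: [0.1, 0.2, -1.1]
opening: 0.16
grip_force: 30.0
```

```bash
python3 mv.py 466,108.8,127.5,0.031
python3 - <<'E'
from h import *
s=snap('side','b3s.png')
for n in('g3s','b3s'):
    h=cv2.cvtColor(cv2.imread('pics/%s.png'%n),cv2.COLOR_BGR2HSV)
    m=(h[...,0]>12)&(h[...,0]<30)&(h[...,1]>70); m[:180]=0; m[220:]=0;m[:,:288]=0;m[:,318:]=0
    k,l,st,ce=cv2.connectedComponentsWithStats(m.astype(np.uint8)); print(n,[(int(st[i,4]),ce[i].round(1).tolist()) for i in range(1,k)])
E
```

```text
t 25.05 p [466.1  16.9 137.9] yaw 0.0308 z [-0. -0. -1.] F [ 0.14  0.17 -1.12] op 13.9 g 30.0
turn [ 0.0004  0.0003 -0.0002]
-> [466.  108.8 127.5] travel [  2.7 -91.9  10.4]
g3s [(2, [299.0, 200.5]), (2, [307.0, 213.5])]
b3s [(6, [294.0, 200.2]), (6, [308.0, 211.2])]
```

Call:
arm_command(
  rows=[
    {"travel": [0,0,-25],"turn": [0,0,0],"gripper": 0},
    {"travel": [0,0,-25],"turn": [0,0,0],"gripper": 0},
    {"travel": [1.5,-30.7,0],"turn": [0,0,0.0],"gripper": 0},
    {"travel": [0.6,-30.6,0],"turn": [0,0,0],"gripper": 0},
    {"travel": [0.6,-30.6,0],"turn": [0,0,0],"gripper": 0},
    {"travel": [0,0,0],"turn": [0,0,0],"gripper": 0},
    {"travel": [0,0,20],"turn": [0,0,0],"gripper": 0},
    {"travel": [0,0,20],"turn": [0,0,0],"gripper": 0},
    {"travel": [0,0,20.4],"turn": [0,0,0],"gripper": 0},
    {"travel": [0,0,0],"turn": [0,0,0],"gripper": 0},
  ],
)

```text
time: 26.1
tool_pos: [0.4656, 0.1078, 0.1252]
tcp_rot: [[1.0, 0.03, -0.004], [0.03, -1.0, -0.001], [-0.004, 0.001, -1.0]]
ft_force: [0.5, -1.0, -1.4]
opening: 0.158
grip_force: 30.0
```

Call:
arm_command(
  rows=[
    {"travel": [0,0,0],"turn": [0,0,0],"gripper": 0},
  ],
)

```text
time: 26.2
tool_pos: [0.4672, 0.1086, 0.1279]
tcp_rot: [[1.0, 0.03, -0.0], [0.03, -1.0, 0.0], [-0.0, -0.0, -1.0]]
ft_force: [0.2, -0.6, -0.0]
opening: 0.158
grip_force: 30.0
```

```bash
python3 mv.py 488.5,109.6,127.5,0.031
python3 - <<'E'
from h import *
s=snap('side','a0s.png')
for n in('g3s','a0s'):
    h=cv2.cvtColor(cv2.imread('pics/%s.png'%n),cv2.COLOR_BGR2HSV)
    m=(h[...,0]>12)&(h[...,0]<30)&(h[...,1]>70); m[:180]=0; m[220:]=0;m[:,:288]=0;m[:,318:]=0
    k,l,st,ce=cv2.connectedComponentsWithStats(m.astype(np.uint8)); print(n,[(int(st[i,4]),ce[i].round(1).tolist()) for i in range(1,k)])
E
```

```text
t 26.2 p [467.2 108.6 127.9] yaw 0.0305 z [-0.  0. -1.] F [ 0.24 -0.57 -0.04] op 13.7 g 30.0
turn [-0.0001  0.0003 -0.0005]
-> [488.5 109.6 127.5] travel [21.3 -0.4  0.4]
g3s [(2, [299.0, 200.5]), (2, [307.0, 213.5])]
a0s [(5, [294.4, 200.4]), (6, [308.0, 211.2])]
```

Call:
arm_command(
  rows=[
    {"travel": [5,-0.4,0],"turn": [0,0,0],"gripper": 0},
    {"travel": [5,0,0],"turn": [0,0,0],"gripper": 0},
    {"travel": [4,0,0],"turn": [0,0,0],"gripper": 0},
    {"travel": [4,0,0],"turn": [0,0,0],"gripper": 0},
    {"travel": [3.5,0,0],"turn": [0,0,0],"gripper": 0},
    {"travel": [0,0,0],"turn": [0,0,0],"gripper": 0},
  ],
)

```text
time: 26.85
tool_pos: [0.4889, 0.1099, 0.1274]
tcp_rot: [[1.0, 0.031, -0.0], [0.031, -1.0, 0.0], [-0.0, -0.0, -1.0]]
ft_force: [1.0, 0.6, -0.2]
opening: 0.157
grip_force: 30.0
```

Call:
arm_command(
  rows=[
    {"travel": [0,3,0],"turn": [0,0,0],"gripper": 0},
    {"travel": [0,3,0],"turn": [0,0,0],"gripper": 0},
    {"travel": [0,2,0],"turn": [0,0,0],"gripper": 0},
    {"travel": [0,0,0],"turn": [0,0,0],"gripper": 0},
  ],
)

```text
time: 27.25
tool_pos: [0.4886, 0.1018, 0.1275]
tcp_rot: [[1.0, 0.03, -0.0], [0.03, -1.0, 0.0], [-0.0, -0.0, -1.0]]
ft_force: [-0.2, 2.1, -1.8]
opening: 0.158
grip_force: 30.0
```

Call:
arm_command(
  rows=[
    {"travel": [0,2,0],"turn": [0,0,0],"gripper": 0},
    {"travel": [0,2,0],"turn": [0,0,0],"gripper": 0},
    {"travel": [0,1.8,0],"turn": [0,0,0],"gripper": 0},
    {"travel": [0,0,0],"turn": [0,0,0],"gripper": 0},
    {"travel": [0,0,0],"turn": [0,0,0],"gripper": 0},
  ],
)

```text
time: 27.75
tool_pos: [0.4889, 0.0963, 0.1275]
tcp_rot: [[1.0, 0.031, 0.0], [0.031, -1.0, 0.0], [0.0, -0.0, -1.0]]
ft_force: [-1.6, 3.2, -2.2]
opening: 0.159
grip_force: 30.0
```

```bash
python3 mv.py
python3 - <<'E'
from h import *
s=snap('side','a1s.png')
for n in('g3s','a1s'):
    h=cv2.cvtColor(cv2.imread('pics/%s.png'%n),cv2.COLOR_BGR2HSV)
    print(n)
    for v in range(194,204): print(v,' '.join('%3d/%3d/%3d'%tuple(x) for x in h[v,291:304]))
E
```

```text
t 27.75 p [488.9  96.3 127.5] yaw 0.0308 z [ 0.  0. -1.] F [-1.62  3.24 -2.24] op 13.9 g 30.0
g3s
194 110/ 15/209 102/ 17/190 105/ 21/174 106/ 18/184 103/ 16/193 106/ 16/175 103/ 19/158 111/ 20/181 108/ 17/200 106/ 15/184 112/ 17/168 108/ 14/221 108/  5/249
195 108/ 11/225 109/ 15/186 108/ 16/188 106/ 17/192 106/ 17/170 110/ 17/182 108/ 18/214 105/ 11/230 109/  9/240 108/ 11/232 108/ 16/186 112/ 17/167 111/ 17/200
196 109/ 15/184 110/ 10/230 110/ 10/236 113/ 10/225 108/ 15/208 105/  9/232 101/  9/233 105/ 11/181 105/ 15/165 100/ 14/165 107/ 15/153 110/ 17/139 115/ 16/180
197 116/ 14/125 110/ 16/147 110/ 15/154 113/ 14/148 113/ 16/142 107/ 15/152 102/ 16/160 107/ 17/134 100/ 15/150 104/ 15/191 104/ 15/184 103/ 18/131 108/ 17/152
198 123/ 19/120 120/ 14/127 111/ 14/127 113/ 16/131 107/ 14/127 100/ 15/155  99/ 13/189 104/ 17/161 105/ 12/126 100/ 19/121 107/ 21/109 103/ 21/ 85 116/ 23/ 88
199 113/ 16/125 116/ 14/125 109/ 16/129 113/ 18/128 107/ 18/125  99/ 15/122  99/ 13/133  90/  4/130  23/ 10/104 120/ 12/ 64 110/ 29/ 53 113/ 21/ 49 120/ 17/ 46
200 110/ 16/143 117/ 18/127 115/ 12/123 10
[... 1501 characters left out ...]
 120/ 23/ 45 100/ 23/ 33  90/ 18/ 28 120/ 31/ 25 114/ 21/ 62
200 105/  9/111  60/  2/105  20/ 61/105  18/ 98/102  20/ 96/ 96  20/ 99/ 80  18/ 34/ 38 130/ 26/ 29 120/ 32/ 32 120/ 31/ 25 150/ 47/ 27 120/ 20/ 26 120/ 16/ 63
201 105/ 13/114  19/ 19/105  18/ 94/103  19/ 87/ 91  19/ 50/ 87  27/ 31/ 74 150/  8/ 33  90/ 32/ 24 140/ 55/ 14  54/ 80/ 16  98/ 57/ 18 115/ 61/ 25 120/ 17/ 60
202  90/  5/112  20/ 21/110  21/ 73/102  20/ 25/ 92 102/ 12/103 105/ 15/103  90/ 33/ 39 105/ 36/ 28 120/ 22/ 23 150/ 20/ 25 109/ 82/ 25  15/ 23/ 22  96/ 25/ 51
203 116/ 14/129   0/  0/116  18/ 11/114 110/ 13/118 109/ 17/117 102/ 12/104 110/ 17/ 45 103/115/ 20 110/ 33/ 23  90/ 20/ 26   0/  8/ 34 105/ 32/ 48 105/ 22/ 70
```

Run:
```python
from h import *
t=snap('top','a1t.png'); s=cv2.imread('pics/a1s.png')
f=lambda x,v,u:cv2.resize(x[v:v+60,u:u+66],None,fx=6,fy=6,interpolation=cv2.INTER_CUBIC)
g=lambda x,v,u:cv2.resize(x[v:v+38,u:u+66],None,fx=6,fy=6,interpolation=cv2.INTER_CUBIC)
cv2.imwrite('pics/a1.png',np.vstack([np.hstack([f(s,172,283),f(cv2.imread('pics/c3s.png'),172,283)]),np.hstack([g(t['frame'],198,280),g(cv2.imread('pics/g3t.png'),198,280)])]))
```

View pics/a1.png

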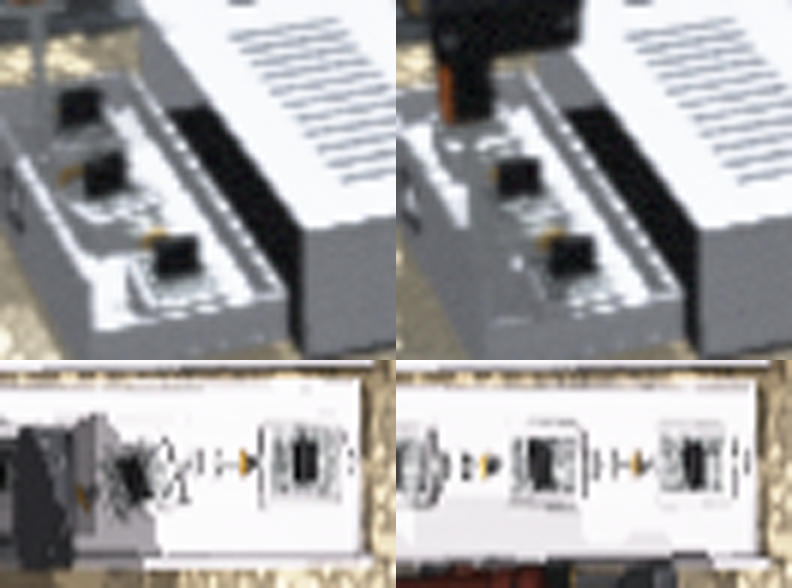

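The lower-left shows cassette B unclipped but swung in yaw by the withdrawing fork (collar at (83,497) instead of (91,463)); C is fine. For A I will centre the fork better before withdrawing.

Call:
arm_command(
  rows=[
    {"travel": [0,0.3,0],"turn": [0,0,0],"gripper": 0},
    {"travel": [0,0,-3],"turn": [0,0,0],"gripper": 0},
    {"travel": [0,0,-3],"turn": [0,0,0],"gripper": 0},
    {"travel": [0,0,-3],"turn": [0,0,0],"gripper": 0},
    {"travel": [0,0,-3],"turn": [0,0,0],"gripper": 0},
    {"travel": [0,0,-3],"turn": [0,0,0],"gripper": 0},
    {"travel": [0,0,-0.5],"turn": [0,0,0],"gripper": 0},
    {"travel": [0,0,0],"turn": [0,0,0],"gripper": 0},
  ],
)

```text
time: 28.65
tool_pos: [0.489, 0.0959, 0.1431]
tcp_rot: [[1.0, 0.031, 0.0], [0.031, -1.0, 0.0], [0.0, -0.0, -1.0]]
ft_force: [-0.1, 3.6, -2.1]
opening: 0.159
grip_force: 30.0
```

Call:
arm_command(
  rows=[
    {"travel": [0,-3,0],"turn": [0,0,0],"gripper": 0},
    {"travel": [0,-3,0],"turn": [0,0,0],"gripper": 0},
    {"travel": [0,-3,0],"turn": [0,0,0],"gripper": 0},
    {"travel": [0,-3,0],"turn": [0,0,0],"gripper": 0},
    {"travel": [0,-1,0],"turn": [0,0,0],"gripper": 0},
    {"travel": [0,0,0],"turn": [0,0,0],"gripper": 0},
  ],
)

```text
time: 29.25
tool_pos: [0.4885, 0.1087, 0.1429]
tcp_rot: [[1.0, 0.031, -0.0], [0.031, -1.0, -0.0], [-0.0, 0.0, -1.0]]
ft_force: [-0.7, -0.4, -1.6]
opening: 0.155
grip_force: 30.0
```

Call:
arm_command(
  rows=[
    {"travel": [0,0,2],"turn": [0,0,0],"gripper": 0},
    {"travel": [0,0,2],"turn": [0,0,0],"gripper": 0},
    {"travel": [0,0,2],"turn": [0,0,0],"gripper": 0},
    {"travel": [0,0,0],"turn": [0,0,0],"gripper": 0},
    {"travel": [0,0,0],"turn": [0,0,0],"gripper": 0},
  ],
)

```text
time: 29.75
tool_pos: [0.4885, 0.1087, 0.1369]
tcp_rot: [[1.0, 0.031, -0.0], [0.031, -1.0, -0.0], [-0.0, 0.0, -1.0]]
ft_force: [0.1, -0.3, -0.9]
opening: 0.158
grip_force: 30.0
```

```bash
python3 mv.py
```

```text
t 29.75 p [488.5 108.7 136.9] yaw 0.0307 z [-0. -0. -1.] F [ 0.13 -0.33 -0.94] op 13.7 g 30.0
```

Call:
arm_command(
  rows=[
    {"travel": [0,0,0.5],"turn": [0,0,0],"gripper": 0},
    {"travel": [-4,0,0],"turn": [0,0,0],"gripper": 0},
    {"travel": [-4,0,0],"turn": [0,0,0],"gripper": 0},
    {"travel": [-5,0,0],"turn": [0,0,0],"gripper": 0},
    {"travel": [-6,0,0],"turn": [0,0,0],"gripper": 0},
    {"travel": [-6,0,0],"turn": [0,0,0],"gripper": 0},
    {"travel": [0,0,0],"turn": [0,0,0],"gripper": 0},
  ],
)

```text
time: 30.45
tool_pos: [0.4627, 0.108, 0.1365]
tcp_rot: [[1.0, 0.031, -0.0], [0.031, -1.0, -0.0], [-0.0, 0.0, -1.0]]
ft_force: [-0.3, -1.3, -0.7]
opening: 0.155
grip_force: 30.0
```

Call:
arm_command(
  rows=[
    {"travel": [0,0,-30],"turn": [0,0,0],"gripper": 0},
    {"travel": [0,0,-30],"turn": [0,0,0],"gripper": 0},
    {"travel": [0,0,-20],"turn": [0,0,0],"gripper": 0},
    {"travel": [0,0,0],"turn": [0,0,0.036],"gripper": 0},
    {"travel": [0,0,0],"turn": [0,0,0.036],"gripper": 0},
    {"travel": [0,0,0],"turn": [0,0,0],"gripper": 0},
  ],
)

```text
time: 31.05
tool_pos: [0.4637, 0.108, 0.2167]
tcp_rot: [[0.999, -0.042, 0.0], [-0.042, -0.999, -0.0], [0.0, -0.0, -1.0]]
ft_force: [-1.0, -0.2, -0.8]
opening: 0.161
grip_force: 30.0
```

```bash
python3 mv.py
python3 - <<'E'
from fit import *
cv2.imwrite('pics/a3s.png',s['frame']); cv2.imwrite('pics/a3t.png',t['frame'])
pe=[.5645,-.0092,.031]; c,q=np.cos(pe[2]),np.sin(pe[2]); loc=lambda P:((np.array([[c,q],[-q,c]])@(P[:2]-np.array(pe[:2])))*1e3).round(1)
for n in('g3s','a3s'):
    h=cv2.cvtColor(cv2.imread('pics/%s.png'%n),cv2.COLOR_BGR2HSV)
    m=(h[...,0]>12)&(h[...,0]<30)&(h[...,1]>60); m[:182]=0; m[220:]=0;m[:,:282]=0;m[:,318:]=0
    k,l,st,ce=cv2.connectedComponentsWithStats(m.astype(np.uint8)); print(n,[(int(st[i,4]),ce[i].round(1).tolist()) for i in range(1,k)])
    f=cv2.imread('pics/%s.png'%n).max(2); d=(f<60).astype(np.uint8); d[:180]=0;d[222:]=0;d[:,:285]=0;d[:,322:]=0
    k,l,st,ce=cv2.connectedComponentsWithStats(d); print('  dark',[(st[i].tolist(),ce[i].round(1).tolist()) for i in range(1,k) if st[i,4]>10])
E
```

```text
t 31.05 p [463.7 108.  216.7] yaw -0.0419 z [ 0. -0. -1.] F [-0.97 -0.23 -0.79] op 14.0 g 30.0
g3s [(1, [291.0, 189.0]), (2, [299.0, 200.5]), (3, [307.3, 213.7])]
  dark [([293, 187, 6, 6, 32], [295.5, 189.5]), ([312, 190, 10, 16, 83], [317.5, 195.8]), ([300, 199, 6, 6, 33], [302.5, 201.4]), ([308, 212, 7, 6, 36], [311.3, 214.4])]
a3s [(6, [292.7, 186.7]), (7, [294.0, 200.6]), (6, [308.0, 211.2])]
  dark [([293, 187, 6, 6, 32], [295.5, 189.3]), ([312, 190, 10, 15, 78], [317.4, 195.4]), ([297, 198, 6, 7, 34], [299.5, 201.0]), ([309, 212, 7, 6, 37], [311.6, 214.5])]
```

All three are unclipped (A's collar is up 2.3 px with its tab unmoved). Hanging the tool back so the hand is free for the cassettes.

```bash
python3 mv.py 449.5,316.4,216,-0.04 449.5,316.4,129 537.4,312.9,129
```

```text
t 31.15 p [463.5 108.  216.4] yaw -0.0402 z [-0.  0. -1.] F [ 0.33  0.42 -0.83] op 13.6 g 30.0
turn [-0.      0.0001 -0.0002]
-> [449.5 316.4 216. ] travel [ -22.3 -207.6    0.4]
-> [449.5 316.4 129. ] travel [ 0.  0. 87.]
-> [537.4 312.9 129. ] travel [88. -0.  0.]
```

Call:
arm_command(
  rows=[
    {"travel": [-3.2,-29.7,0],"turn": [0,0,0],"gripper": 0},
    {"travel": [-3.2,-29.7,0],"turn": [0,0,0],"gripper": 0},
    {"travel": [-3.2,-29.7,0],"turn": [0,0,0],"gripper": 0},
    {"travel": [-3.2,-29.7,0],"turn": [0,0,0],"gripper": 0},
    {"travel": [-3.2,-29.7,0],"turn": [0,0,0],"gripper": 0},
    {"travel": [-3.2,-29.6,0],"turn": [0,0,0],"gripper": 0},
    {"travel": [-3.1,-29.5,0],"turn": [0,0,0],"gripper": 0},
    {"travel": [0,0,30],"turn": [0,0,0],"gripper": 0},
    {"travel": [0,0,30],"turn": [0,0,0],"gripper": 0},
    {"travel": [0,0,27],"turn": [0,0,0],"gripper": 0},
  ],
)

```text
time: 32.15
tool_pos: [0.4495, 0.3165, 0.128]
tcp_rot: [[0.999, -0.04, -0.001], [-0.04, -0.999, -0.0], [-0.001, 0.0, -1.0]]
ft_force: [0.7, -0.6, -1.9]
opening: 0.157
grip_force: 30.0
```

Call:
arm_command(
  rows=[
    {"travel": [0,0,0],"turn": [0,0,0],"gripper": 0},
    {"travel": [0,0,0],"turn": [0,0,0],"gripper": 0},
  ],
)

```text
time: 32.35
tool_pos: [0.4498, 0.3165, 0.1298]
tcp_rot: [[0.999, -0.041, -0.001], [-0.041, -0.999, 0.0], [-0.001, -0.0, -1.0]]
ft_force: [0.1, -0.0, 1.1]
opening: 0.161
grip_force: 30.0
```

```bash
python3 mv.py 449.5,316.4,129,-0.04 537.4,312.9,129
```

```text
t 32.35 p [449.8 316.5 129.8] yaw -0.0407 z [-0.001  0.    -1.   ] F [ 0.05 -0.02  1.13] op 14.0 g 30.0
turn [-0.      0.0008 -0.0007]
-> [449.5 316.4 129. ] travel [-0.3  0.1  0.8]
-> [537.4 312.9 129. ] travel [88. -0.  0.]
```

Call:
arm_command(
  rows=[
    {"travel": [20,0,0],"turn": [0,0,0],"gripper": 0},
    {"travel": [20,0,0],"turn": [0,0,0],"gripper": 0},
    {"travel": [16,0,0],"turn": [0,0,0],"gripper": 0},
    {"travel": [16,0,0],"turn": [0,0,0],"gripper": 0},
    {"travel": [15.6,0,0],"turn": [0,0,0],"gripper": 0},
    {"travel": [0,0,4],"turn": [0,0,0],"gripper": 0},
    {"travel": [0,0,4],"turn": [0,0,0],"gripper": 0},
    {"travel": [0,0,3],"turn": [0,0,0],"gripper": 0},
    {"travel": [0,0,0],"turn": [0,0,0],"gripper": 0},
  ],
)

```text
time: 33.25
tool_pos: [0.5364, 0.3129, 0.1183]
tcp_rot: [[0.999, -0.04, -0.001], [-0.04, -0.999, -0.0], [-0.001, 0.0, -1.0]]
ft_force: [0.5, -0.1, -0.6]
opening: 0.158
grip_force: 30.0
```

Call:
arm_command(
  rows=[
    {"travel": [0,0,1],"turn": [0,0,0],"gripper": 0},
    {"travel": [0,0,0],"turn": [0,0,0],"gripper": 0},
  ],
)

```text
time: 33.45
tool_pos: [0.5371, 0.3129, 0.1176]
tcp_rot: [[0.999, -0.041, 0.0], [-0.041, -0.999, 0.0], [0.0, -0.0, -1.0]]
ft_force: [0.2, -0.9, -1.1]
opening: 0.16
grip_force: 30.0
```

```bash
python3 mv.py 537.4,312.9,116.6,-0.04
```

```text
t 33.45 p [537.1 312.9 117.6] yaw -0.0409 z [ 0.  0. -1.] F [ 0.21 -0.87 -1.06] op 13.9 g 30.0
turn [-0.     -0.0001 -0.0009]
-> [537.4 312.9 116.6] travel [ 0.3 -0.   1. ]
```

Call:
arm_command(
  rows=[
    {"travel": [0,0,1],"turn": [0,0,0],"gripper": 0},
    {"travel": [0,0,0],"turn": [0,0,0],"gripper": 0},
    {"travel": [0,0,0],"turn": [0,0,0],"gripper": 50},
    {"travel": [0,0,0],"turn": [0,0,0],"gripper": 50},
    {"travel": [0,0,0],"turn": [0,0,0],"gripper": 50},
    {"travel": [0,0,0],"turn": [0,0,0],"gripper": 50},
    {"travel": [0,0,0],"turn": [0,0,0],"gripper": 50},
    {"travel": [0,0,0],"turn": [0,0,0],"gripper": 50},
  ],
)

```text
time: 34.25
tool_pos: [0.5374, 0.3128, 0.1164]
tcp_rot: [[0.999, -0.041, -0.0], [-0.041, -0.999, 0.0], [-0.0, -0.0, -1.0]]
ft_force: [-0.2, -0.2, 0.2]
opening: 0.554
grip_force: 0.0
```

Call:
arm_command(
  rows=[
    {"travel": [0,0,-20],"turn": [0,0,0],"gripper": 50},
    {"travel": [0,0,-30],"turn": [0,0,0],"gripper": 50},
    {"travel": [0,0,-35],"turn": [0,0,0],"gripper": 50},
    {"travel": [0,0,-35],"turn": [0,0,0],"gripper": 50},
    {"travel": [0,0,0],"turn": [0,0,0],"gripper": 50},
  ],
)

```text
time: 34.75
tool_pos: [0.539, 0.3145, 0.2419]
tcp_rot: [[0.999, -0.041, 0.007], [-0.041, -0.999, 0.004], [0.007, -0.004, -1.0]]
ft_force: [-0.5, 0.5, 0.6]
opening: 0.578
grip_force: 0.0
```

```bash
python3 mv.py
python3 - <<'E'
from fit import *
cv2.imwrite('pics/d0s.png',s['frame']); cv2.imwrite('pics/d0t.png',t['frame'])
def org(c,box):
    h=cv2.cvtColor(c['frame'],cv2.COLOR_BGR2HSV); u0,v0,u1,v1=box
    mm=np.zeros(h.shape[:2],bool); mm[v0:v1,u0:u1]=1
    mm&=(h[...,0]>5)&(h[...,0]<18)&(h[...,1]>180)&(h[...,2]>100); p=np.argwhere(mm)[:,::-1]; return len(p),p.mean(0) if len(p) else 0
print('orange side',org(s,(275,130,300,160)),'was 286.4,144.0; top',org(t,(190,185,230,225)),'was 200.8,204.75')
pe=[.5645,-.0092,.031]; c,q=np.cos(pe[2]),np.sin(pe[2]); loc=lambda P:((np.array([[c,q],[-q,c]])@(P[:2]-np.array(pe[:2])))*1e3).round(1)
h=cv2.cvtColor(t['frame'],cv2.COLOR_BGR2HSV); m=((h[...,0]>12)&(h[...,0]<30)&(h[...,1]>70)); m[:205]=0;m[229:]=0;m[:,:262]=0;m[:,345:]=0
n,l,st,ce=cv2.connectedComponentsWithStats(m.astype(np.uint8))
for i in range(1,n):
    if st[i,4]>1: print('brass',ce[i].round(1),st[i,4],loc(ray(t,ce[i],.058)))
f=t['frame'].max(2); d=(f<70).astype(np.uint8); d[:206]=0;d[224:]=0;d[:,:272]=0;d[:,336:]=0
n,l,st,ce=cv2.connectedComponentsWithStats(d)
for i in range(1,n):
    if st[i,4]>6:
        pts=np.argwhere(l==i)[:,::-1].astype(np.float32); r=cv2.minAreaRect(pts); cov=np.cov(pts.T); w,v=np.linalg.eigh(cov)
        print('dark',st[i].tolist(),ce[i].round(1),loc(ray(t,ce[i],.073)),'long axis img deg',np.degrees(np.arctan2(v[1,1],v[0,1])).round(1),w.round(2))
E
```

```text
t 34.75 p [539.  314.5 241.9] yaw -0.0412 z [ 0.007  0.004 -1.   ] F [-0.47  0.5   0.63] op 50.3 g 0.0
orange side (32, array([286.84375, 144.21875])) was 286.4,144.0; top (0, 0) was 200.8,204.75
brass [341.  206.5] 4 [ -28.5 -142.6]
brass [320.  214.5] 4 [-55.9 -67.5]
brass [269.7 215.3] 3 [-56.2 111.7]
brass [293.4 220.6] 5 [-76.2  27.4]
dark [329, 211, 4, 7, 25] [330.5 214.4] [ -55.8 -105. ] long axis img deg 88.1 [1.26 3.41]
dark [279, 212, 3, 7, 16] [279.9 215.2] [-56.2  73. ] long axis img deg 85.1 [0.57 4.59]
dark [301, 215, 4, 7, 19] [302.2 217.9] [-66.8  -5.4] long axis img deg 75.3 [0.79 3.38]
```

```bash
cat > tgt.py <<'E'
# usage: tgt.py lx ly z(mm) yaw_local tilt back... : TCP target in extractor-local coords; prints pre-point (backed off along tool z) and moves
import sys; from h import *
from scipy.spatial.transform import Rotation as Ro
pe=[.5645,-.0092,.031]
lx,ly,z,yl,tilt,back=[float(a) for a in sys.argv[1:7]]
o=manip.get_obs(); R=np.array(o['tcp_rot']); p=np.array(o['tool_pos'])*1e3
y=pe[2]+yl; Rt=np.array([[np.cos(y),np.sin(y),0],[np.sin(y),-np.cos(y),0],[0,0,-1]])@Ro.from_euler('x',tilt).as_matrix()
c,s=np.cos(pe[2]),np.sin(pe[2]); T=np.array([pe[0]*1e3+c*lx-s*ly,pe[1]*1e3+s*lx+c*ly,z]); pre=T-Rt[:,2]*back
print('t',round(o['time'],2),'p',p.round(1),'g',round(o['grip_force'],1),'op',round(o['opening']*87,1),'F',np.round(o['ft_force'],1))
print('target',T.round(1),'pre',pre.round(1),'turn',Ro.from_matrix(R.T@Rt).as_rotvec().round(4),'then travel to pre in new frame',(Rt.T@(pre-p)).round(1),'to target',(Rt.T@(T-p)).round(1))
E
python3 tgt.py -56.8 78.2 59 0 0.12 90
```

```text
t 34.85 p [537.6 313.  237.1] g 0.0 op 49.8 F [ 0.3 -0.4 -0.4]
target [505.3  67.2  59. ] pre [505.6  56.4 148.4] turn [ 0.1193 -0.0058 -0.0721] then travel to pre in new frame [-39.9 264.3  57.5] to target [-39.9 264.3 147.5]
```

Call:
arm_command(
  rows=[
    {"travel": [0,0,0],"turn": [0.1193,-0.0058,-0.0721],"gripper": 26},
    {"travel": [-4.9,33,0],"turn": [0,0,0],"gripper": 26},
    {"travel": [-5,33,0],"turn": [0,0,0],"gripper": 26},
    {"travel": [-5,33,0],"turn": [0,0,0],"gripper": 26},
    {"travel": [-5,33,0],"turn": [0,0,0],"gripper": 26},
    {"travel": [-5,33,0],"turn": [0,0,0],"gripper": 26},
    {"travel": [-5,33,0],"turn": [0,0,0],"gripper": 26},
    {"travel": [-5,33,0],"turn": [0,0,0],"gripper": 26},
    {"travel": [-5,33.3,0],"turn": [0,0,0],"gripper": 26},
    {"travel": [0,0,30],"turn": [0,0,0],"gripper": 26},
  ],
)

```text
time: 35.85
tool_pos: [0.5066, 0.047, 0.1758]
tcp_rot: [[1.0, 0.023, -0.002], [0.023, -0.993, 0.117], [0.001, -0.117, -0.993]]
ft_force: [1.2, -0.0, -1.3]
opening: 0.294
grip_force: 0.0
```

Call:
arm_command(
  rows=[
    {"travel": [0,0,27],"turn": [0,0,0],"gripper": 26},
    {"travel": [0,0,0],"turn": [0,0,0],"gripper": 26},
    {"travel": [0,0,0],"turn": [0,0,0],"gripper": 26},
  ],
)

```text
time: 36.15
tool_pos: [0.5046, 0.0561, 0.148]
tcp_rot: [[0.999, 0.031, -0.007], [0.031, -0.992, 0.119], [-0.004, -0.12, -0.993]]
ft_force: [0.2, -0.6, 0.6]
opening: 0.301
grip_force: 0.0
```

```bash
python3 tgt.py -56.8 78.2 59 0 0.12 90
```

```text
t 36.15 p [504.6  56.1 148. ] g 0.0 op 26.2 F [ 0.2 -0.6  0.6]
target [505.3  67.2  59. ] pre [505.6  56.4 148.4] turn [0.0001 0.0036 0.    ] then travel to pre in new frame [ 1.  -0.3 -0.3] to target [ 1.  -0.3 89.7]
```

Call:
arm_command(
  rows=[
    {"travel": [1,0,30],"turn": [0,0.0036,0],"gripper": 26},
    {"travel": [0,0,25],"turn": [0,0,0],"gripper": 26},
    {"travel": [0,0,15],"turn": [0,0,0],"gripper": 26},
    {"travel": [0,0,10],"turn": [0,0,0],"gripper": 26},
    {"travel": [0,0,5],"turn": [0,0,0],"gripper": 26},
    {"travel": [0,0,0],"turn": [0,0,0],"gripper": 26},
  ],
)

```text
time: 36.75
tool_pos: [0.5064, 0.0663, 0.0644]
tcp_rot: [[1.0, 0.031, -0.001], [0.031, -0.992, 0.119], [0.002, -0.119, -0.993]]
ft_force: [-0.3, 0.5, -0.9]
opening: 0.297
grip_force: 0.0
```

Call:
arm_command(
  rows=[
    {"travel": [0,0,3],"turn": [0,0,0],"gripper": 26},
    {"travel": [0,0,0],"turn": [0,0,0],"gripper": 26},
  ],
)

```text
time: 36.95
tool_pos: [0.5064, 0.0665, 0.0615]
tcp_rot: [[1.0, 0.031, -0.001], [0.03, -0.992, 0.119], [0.003, -0.119, -0.993]]
ft_force: [0.5, 0.9, -0.7]
opening: 0.301
grip_force: 0.0
```

```bash
python3 tgt.py -56.8 78.2 59 0 0.12 90
```

```text
t 36.95 p [506.4  66.5  61.5] g 0.0 op 26.2 F [ 0.5  0.9 -0.7]
target [505.3  67.2  59. ] pre [505.6  56.4 148.4] turn [ 0.0007 -0.003  -0.0002] then travel to pre in new frame [ -1.1  -0.4 -87.4] to target [-1.1 -0.4  2.6]
```

Call:
arm_command(
  rows=[
    {"travel": [0,0,2],"turn": [0,0,0],"gripper": 26},
    {"travel": [0,0,0],"turn": [0,0,0],"gripper": 0},
    {"travel": [0,0,0],"turn": [0,0,0],"gripper": 0},
    {"travel": [0,0,0],"turn": [0,0,0],"gripper": 0},
    {"travel": [0,0,0],"turn": [0,0,0],"gripper": 0},
    {"travel": [0,0,0],"turn": [0,0,0],"gripper": 0},
  ],
)

```text
time: 37.55
tool_pos: [0.5062, 0.0667, 0.0593]
tcp_rot: [[1.0, 0.031, -0.001], [0.03, -0.992, 0.119], [0.002, -0.119, -0.993]]
ft_force: [-0.3, -1.0, 1.9]
opening: 0.113
grip_force: 29.9
```

Call:
arm_command(
  rows=[
    {"travel": [0,-2,0],"turn": [0,0,0],"gripper": 0},
    {"travel": [0,-2,0],"turn": [0,0,0],"gripper": 0},
    {"travel": [0,-2,0],"turn": [0,0,0],"gripper": 0},
    {"travel": [0,-2,0],"turn": [0,0,0],"gripper": 0},
    {"travel": [0,-2,0],"turn": [0,0,0],"gripper": 0},
    {"travel": [0,-1.5,0],"turn": [0,0,0],"gripper": 0},
    {"travel": [0,0,0],"turn": [0,0,0],"gripper": 0},
  ],
)

```text
time: 38.25
tool_pos: [0.5058, 0.0785, 0.0606]
tcp_rot: [[1.0, 0.031, -0.001], [0.031, -0.992, 0.119], [0.002, -0.119, -0.993]]
ft_force: [0.2, -2.2, 4.3]
opening: 0.112
grip_force: 30.0
```

Call:
arm_command(
  rows=[
    {"travel": [0,0,-3],"turn": [0,0,0],"gripper": 0},
    {"travel": [0,0,-4],"turn": [0,0,0],"gripper": 0},
    {"travel": [0,0,0],"turn": [0,0,0],"gripper": 0},
  ],
)

```text
time: 38.55
tool_pos: [0.5057, 0.0776, 0.0677]
tcp_rot: [[1.0, 0.031, -0.002], [0.031, -0.992, 0.119], [0.002, -0.119, -0.993]]
ft_force: [0.6, -0.6, -1.0]
opening: 0.113
grip_force: 29.9
```

```bash
python3 mv.py
```

```text
t 38.55 p [505.7  77.6  67.7] yaw 0.0307 z [-0.002  0.119 -0.993] F [ 0.56 -0.59 -1.  ] op 9.8 g 29.9
```

Call:
arm_command(
  rows=[
    {"travel": [0,0,-30],"turn": [0,0,0],"gripper": 0},
    {"travel": [0,0,-35],"turn": [0,0,0],"gripper": 0},
    {"travel": [0,0,-35],"turn": [0,0,0],"gripper": 0},
    {"travel": [0,0,0],"turn": [-0.06,0,0.012],"gripper": 0},
    {"travel": [0,0,0],"turn": [-0.06,0,0.013],"gripper": 0},
    {"travel": [0,0,0],"turn": [0,0,0],"gripper": 0},
  ],
)

```text
time: 39.15
tool_pos: [0.5057, 0.0678, 0.1671]
tcp_rot: [[1.0, 0.009, 0.001], [0.009, -1.0, -0.001], [0.001, 0.001, -1.0]]
ft_force: [0.7, 0.8, -1.4]
opening: 0.11
grip_force: 29.9
```

```bash
cat > dish.py <<'E'
from fit import *
h=cv2.cvtColor(t['frame'],cv2.COLOR_BGR2HSV)
bl=((h[...,0]>95)&(h[...,0]<125)&(h[...,1]>90)); m=np.zeros_like(bl); m[180:255,345:416]=1
k,l,st,ce=cv2.connectedComponentsWithStats((m&bl).astype(np.uint8)); i=1+np.argmax(st[1:,4])
ys,xs=np.where(l==i); x0,x1,y0,y1=xs.min()-.5,xs.max()+.5,ys.min()-.5,ys.max()+.5
print('top blob',st[i].tolist(),'was [362..., 52x41]',ray(t,((x0+x1)/2,(y0+y1)/2),.048).round(4))
x_=[.506,-.3055,.01]
# side: fit rim mask rectangle
h2=cv2.cvtColor(s['frame'],cv2.COLOR_BGR2HSV); b2=((h2[...,0]>95)&(h2[...,0]<125)&(h2[...,1]>90)); m2=np.zeros_like(b2); m2[225:300,270:390]=1; b2&=m2
def samp(x):
    S=[]
    for A,B in rectsegs(-.091,.091,-.071,.071,.048): S.append(np.array(A)+(np.array(B)-np.array(A))*np.linspace(0,1,40)[:,None])
    return W(x,np.vstack(S))
dts=[cv2.distanceTransform((~b).astype(np.uint8),cv2.DIST_L2,5) for b in(m&bl,b2)]
def res(x,cams=(0,1)):
    P=samp(x); r=[]
    for j in cams:
        c=(t,s)[j]; q=proj(c,P).astype(np.float32); r.append(cv2.remap(dts[j],q[:,0],q[:,1],cv2.INTER_LINEAR).ravel())
    return np.concatenate(r)
from scipy.optimize import minimize
for cams in((0,),(1,),(0,1)):
    best=min((minimize(lambda x:np.minimum(res(x,cams),6).sum(),[x_[0]+dx,x_[1]+dy,.01],method='Nelder-Mead',options=dict(initial_simplex=np.array([x_[0]+dx,x_[1]+dy,.01])+np.array([[0,0,0],[.01,0,0],[0,.01,0],[0,0,.03]]))) for dx in(-.03,0,.03) for dy in(-.03,0,.03)),key=lambda r:r.fun); print(cams,best.x.round(4),round(best.fun,1))
E
python3 dish.py; python3 mv.py 560,-200,170,0.006 560,-315,42
```

```text
top blob [363, 191, 42, 53, 259] was [362..., 52x41] [ 0.5055 -0.3051  0.048 ]
(0,) [ 0.5056 -0.3053 -0.0128] 25.9
(1,) [ 5.052e-01 -3.038e-01  3.000e-04] 21.2
(0, 1) [ 0.5053 -0.3048 -0.0077] 55.6
t 39.25 p [505.5  66.1 166.4] yaw 0.0074 z [-0.     0.001 -1.   ] F [-0.22 -0.43 -1.7 ] op 9.7 g 29.9
turn [-0.0012  0.0001  0.0014]
-> [ 560. -200.  170.] travel [ 52.9 266.4  -3.6]
-> [ 560. -315.   42.] travel [ -0.7 115.  128. ]
```

Call:
arm_command(
  rows=[
    {"travel": [5.3,38.1,0],"turn": [0,0,0],"gripper": 0},
    {"travel": [5.4,38.1,0],"turn": [0,0,0],"gripper": 0},
    {"travel": [5.4,38.1,0],"turn": [0,0,0],"gripper": 0},
    {"travel": [5.4,38.1,0],"turn": [0,0,0],"gripper": 0},
    {"travel": [5.4,38.1,0],"turn": [0,0,0],"gripper": 0},
    {"travel": [5.4,38.1,0],"turn": [0,0,0],"gripper": 0},
    {"travel": [5.4,38.1,0],"turn": [0,0,0],"gripper": 0},
    {"travel": [5.4,38.1,0],"turn": [0,0,0],"gripper": 0},
    {"travel": [5.4,38.1,0],"turn": [0,0,0],"gripper": 0},
    {"travel": [4,38,0],"turn": [0,0,0],"gripper": 0},
  ],
)

```text
time: 40.25
tool_pos: [0.5599, -0.3174, 0.1662]
tcp_rot: [[1.0, 0.005, 0.0], [0.005, -1.0, 0.001], [0.0, -0.001, -1.0]]
ft_force: [-0.2, 0.3, -1.3]
opening: 0.112
grip_force: 29.9
```

Call:
arm_command(
  rows=[
    {"travel": [0,0,0],"turn": [0,0,0],"gripper": 0},
    {"travel": [0,0,20],"turn": [0,0,0],"gripper": 0},
    {"travel": [0,0,20],"turn": [0,0,0],"gripper": 0},
    {"travel": [0,0,20],"turn": [0,0,0],"gripper": 0},
    {"travel": [0,0,0],"turn": [0,0,0],"gripper": 0},
    {"travel": [0,0,0],"turn": [0,0,0],"gripper": 0},
  ],
)

```text
time: 40.85
tool_pos: [0.5601, -0.3153, 0.1068]
tcp_rot: [[1.0, 0.005, -0.0], [0.005, -1.0, 0.001], [0.0, -0.001, -1.0]]
ft_force: [-0.5, 0.3, -0.4]
opening: 0.109
grip_force: 29.9
```

```bash
python3 mv.py 559.4,-315,42,0
```

```text
t 40.85 p [ 560.1 -315.3  106.8] yaw 0.0053 z [-0.     0.001 -1.   ] F [-0.46  0.25 -0.41] op 9.5 g 29.9
turn [-0.0007  0.      0.0053]
-> [ 559.4 -315.    42. ] travel [-0.7 -0.3 64.8]
```

Call:
arm_command(
  rows=[
    {"travel": [-0.7,0,20],"turn": [0,0,0],"gripper": 0},
    {"travel": [0,0,20],"turn": [0,0,0],"gripper": 0},
    {"travel": [0,0,15],"turn": [0,0,0],"gripper": 0},
    {"travel": [0,0,6],"turn": [0,0,0],"gripper": 0},
    {"travel": [0,0,0],"turn": [0,0,0],"gripper": 0},
  ],
)

```text
time: 41.35
tool_pos: [0.5597, -0.3152, 0.0457]
tcp_rot: [[1.0, 0.006, 0.0], [0.006, -1.0, -0.0], [0.0, 0.0, -1.0]]
ft_force: [-0.1, -0.3, -0.7]
opening: 0.112
grip_force: 29.9
```

Call:
arm_command(
  rows=[
    {"travel": [0,0,2],"turn": [0,0,0],"gripper": 0},
    {"travel": [0,0,0],"turn": [0,0,0],"gripper": 0},
  ],
)

```text
time: 41.55
tool_pos: [0.5604, -0.3154, 0.0448]
tcp_rot: [[1.0, 0.006, 0.002], [0.006, -1.0, -0.001], [0.002, 0.001, -1.0]]
ft_force: [0.0, -0.2, -1.4]
opening: 0.111
grip_force: 29.9
```

Call:
arm_command(
  rows=[
    {"travel": [0,0,1.5],"turn": [0,0,0],"gripper": 0},
    {"travel": [0,0,0],"turn": [0,0,0],"gripper": 0},
  ],
)

```text
time: 41.75
tool_pos: [0.56, -0.3153, 0.0427]
tcp_rot: [[1.0, 0.006, 0.001], [0.006, -1.0, -0.001], [0.001, 0.001, -1.0]]
ft_force: [0.1, -0.8, -1.3]
opening: 0.114
grip_force: 29.9
```

Call:
arm_command(
  rows=[
    {"travel": [0,0,1.5],"turn": [0,0,0],"gripper": 0},
    {"travel": [0,0,0],"turn": [0,0,0],"gripper": 0},
  ],
)

```text
time: 41.95
tool_pos: [0.5601, -0.3152, 0.0423]
tcp_rot: [[1.0, 0.006, 0.001], [0.006, -1.0, -0.001], [0.001, 0.001, -1.0]]
ft_force: [-4.1, 2.9, 9.6]
opening: 0.111
grip_force: 30.0
```

Call:
arm_command(
  rows=[
    {"travel": [0,0,0],"turn": [0,0,0],"gripper": 26},
    {"travel": [0,0,0],"turn": [0,0,0],"gripper": 26},
    {"travel": [0,0,0],"turn": [0,0,0],"gripper": 26},
    {"travel": [0,0,0],"turn": [0,0,0],"gripper": 26},
    {"travel": [0,0,-15],"turn": [0,0,0],"gripper": 26},
    {"travel": [0,0,-30],"turn": [0,0,0],"gripper": 26},
    {"travel": [0,0,-40],"turn": [0,0,0],"gripper": 26},
    {"travel": [0,0,-40],"turn": [0,0,0],"gripper": 26},
    {"travel": [0,0,0],"turn": [0,0,0],"gripper": 26},
  ],
)

```text
time: 42.85
tool_pos: [0.563, -0.3163, 0.1738]
tcp_rot: [[1.0, 0.006, 0.01], [0.006, -1.0, -0.006], [0.01, 0.006, -1.0]]
ft_force: [0.4, -0.7, 0.1]
opening: 0.294
grip_force: 0.0
```

```bash
python3 tgt.py -56.8 -101.8 59 0 0.12 90
python3 - <<'E'
from fit import *
cv2.imwrite('pics/e0s.png',s['frame']); cv2.imwrite('pics/e0t.png',t['frame'])
pe=[.5645,-.0092,.031]; c,q=np.cos(pe[2]),np.sin(pe[2]); loc=lambda P:((np.array([[c,q],[-q,c]])@(P[:2]-np.array(pe[:2])))*1e3).round(1)
f=t['frame'].max(2); d=(f<75).astype(np.uint8); d[:206]=0;d[226:]=0;d[:,:272]=0;d[:,336:]=0
n,l,st,ce=cv2.connectedComponentsWithStats(d)
for i in range(1,n):
    if st[i,4]>6:
        pts=np.argwhere(l==i)[:,::-1].astype(np.float32); w,v=np.linalg.eigh(np.cov(pts.T))
        print('dark',st[i].tolist(),ce[i].round(1),loc(ray(t,ce[i],.073)),np.degrees(np.arctan2(v[1,1],v[0,1])).round(1),w.round(2))
E
```

```text
t 42.85 p [ 563.  -316.3  173.8] g 0.0 op 25.6 F [ 0.4 -0.7  0.1]
target [ 510.9 -112.7   59. ] pre [ 511.2 -123.5  148.4] turn [ 0.1257 -0.0114 -0.0246] then travel to pre in new frame [ -45.8 -189.9   48.5] to target [ -45.8 -189.9  138.5]
dark [329, 211, 4, 7, 25] [330.5 214.4] [ -55.8 -105. ] 88.1 [1.26 3.41]
dark [300, 214, 5, 8, 22] [302.  217.5] [-65.4  -4.7] 71.4 [0.9  4.22]
```

Call:
arm_command(
  rows=[
    {"travel": [0,0,0],"turn": [0.12,0,-0.025],"gripper": 26},
    {"travel": [-7.6,-31.6,0],"turn": [0,0,0],"gripper": 26},
    {"travel": [-7.6,-31.6,0],"turn": [0,0,0],"gripper": 26},
    {"travel": [-7.6,-31.7,0],"turn": [0,0,0],"gripper": 26},
    {"travel": [-7.6,-31.7,0],"turn": [0,0,0],"gripper": 26},
    {"travel": [-7.6,-31.7,0],"turn": [0,0,0],"gripper": 26},
    {"travel": [-7.6,-31.7,0],"turn": [0,0,0],"gripper": 26},
    {"travel": [0,0,25],"turn": [0,0,0],"gripper": 26},
    {"travel": [0,0,25],"turn": [0,0,0],"gripper": 26},
    {"travel": [0,0,0],"turn": [0,0,0],"gripper": 26},
  ],
)

```text
time: 43.95
tool_pos: [0.5056, -0.1209, 0.1354]
tcp_rot: [[0.999, 0.031, -0.008], [0.032, -0.992, 0.121], [-0.004, -0.122, -0.993]]
ft_force: [-1.1, -0.0, 0.5]
opening: 0.298
grip_force: 0.0
```

Call:
arm_command(
  rows=[
    {"travel": [0,0,0],"turn": [0,0,0],"gripper": 26},
    {"travel": [0,0,0],"turn": [0,0,0],"gripper": 26},
  ],
)

```text
time: 44.15
tool_pos: [0.5089, -0.1224, 0.1398]
tcp_rot: [[1.0, 0.03, -0.001], [0.03, -0.992, 0.119], [0.003, -0.119, -0.993]]
ft_force: [0.3, 0.8, 0.4]
opening: 0.302
grip_force: 0.0
```

```bash
python3 tgt.py -56.8 -101.8 59 0 0.12 90
```

```text
t 44.15 p [ 508.9 -122.4  139.8] g 0.0 op 26.3 F [0.3 0.8 0.4]
target [ 510.9 -112.7   59. ] pre [ 511.2 -123.5  148.4] turn [ 0.0007 -0.0031 -0.0005] then travel to pre in new frame [ 2.3  0.1 -8.7] to target [ 2.3  0.1 81.3]
```

Call:
arm_command(
  rows=[
    {"travel": [2,0,25],"turn": [0,0,0],"gripper": 26},
    {"travel": [0,0,25],"turn": [0,0,0],"gripper": 26},
    {"travel": [0,0,15],"turn": [0,0,0],"gripper": 26},
    {"travel": [0,0,10],"turn": [0,0,0],"gripper": 26},
    {"travel": [0,0,4],"turn": [0,0,0],"gripper": 26},
    {"travel": [0,0,2],"turn": [0,0,0],"gripper": 26},
    {"travel": [0,0,0],"turn": [0,0,0],"gripper": 26},
    {"travel": [0,0,0],"turn": [0,0,0],"gripper": 26},
  ],
)

```text
time: 44.95
tool_pos: [0.5107, -0.1125, 0.0592]
tcp_rot: [[1.0, 0.031, -0.0], [0.03, -0.992, 0.119], [0.003, -0.119, -0.993]]
ft_force: [0.2, 0.7, 0.0]
opening: 0.303
grip_force: 0.0
```

Call:
arm_command(
  rows=[
    {"travel": [0,0,0],"turn": [0,0,0],"gripper": 0},
    {"travel": [0,0,0],"turn": [0,0,0],"gripper": 0},
    {"travel": [0,0,0],"turn": [0,0,0],"gripper": 0},
    {"travel": [0,0,0],"turn": [0,0,0],"gripper": 0},
    {"travel": [0,0,0],"turn": [0,0,0],"gripper": 0},
    {"travel": [0,0,0],"turn": [0,0,0],"gripper": 0},
  ],
)

```text
time: 45.55
tool_pos: [0.5104, -0.1125, 0.0586]
tcp_rot: [[1.0, 0.03, -0.001], [0.03, -0.992, 0.119], [0.002, -0.119, -0.993]]
ft_force: [-1.7, -1.5, 3.2]
opening: 0.111
grip_force: 29.9
```

```bash
python3 tgt.py -56.8 -101.8 59 0 0.12 90
```

```text
t 45.55 p [ 510.4 -112.5   58.6] g 29.9 op 9.7 F [-1.7 -1.5  3.2]
target [ 510.9 -112.7   59. ] pre [ 511.2 -123.5  148.4] turn [ 0.0008 -0.0025 -0.0003] then travel to pre in new frame [  0.5   0.2 -90.4] to target [ 0.5  0.2 -0.4]
```

Call:
arm_command(
  rows=[
    {"travel": [0,-2,0],"turn": [0,0,0],"gripper": 0},
    {"travel": [0,-2,0],"turn": [0,0,0],"gripper": 0},
    {"travel": [0,-2,0],"turn": [0,0,0],"gripper": 0},
    {"travel": [0,-2,0],"turn": [0,0,0],"gripper": 0},
    {"travel": [0,-2,0],"turn": [0,0,0],"gripper": 0},
    {"travel": [0,-1.5,0],"turn": [0,0,0],"gripper": 0},
    {"travel": [0,0,0],"turn": [0,0,0],"gripper": 0},
  ],
)

```text
time: 46.25
tool_pos: [0.5101, -0.1008, 0.06]
tcp_rot: [[1.0, 0.031, -0.001], [0.031, -0.992, 0.119], [0.003, -0.119, -0.993]]
ft_force: [1.4, -2.8, 3.5]
opening: 0.11
grip_force: 29.9
```

Call:
arm_command(
  rows=[
    {"travel": [0,0,-3],"turn": [0,0,0],"gripper": 0},
    {"travel": [0,0,-4],"turn": [0,0,0],"gripper": 0},
    {"travel": [0,0,0],"turn": [0,0,0],"gripper": 0},
  ],
)

```text
time: 46.55
tool_pos: [0.5096, -0.1016, 0.0669]
tcp_rot: [[1.0, 0.031, -0.002], [0.031, -0.992, 0.119], [0.002, -0.119, -0.993]]
ft_force: [-1.0, -1.8, -1.0]
opening: 0.116
grip_force: 29.9
```

Call:
arm_command(
  rows=[
    {"travel": [0,0,-30],"turn": [0,0,0],"gripper": 0},
    {"travel": [0,0,-35],"turn": [0,0,0],"gripper": 0},
    {"travel": [0,0,-35],"turn": [0,0,0],"gripper": 0},
    {"travel": [0,0,0],"turn": [-0.06,0,0.012],"gripper": 0},
    {"travel": [0,0,0],"turn": [-0.06,0,0.013],"gripper": 0},
    {"travel": [0,0,0],"turn": [0,0,0],"gripper": 0},
  ],
)

```text
time: 47.15
tool_pos: [0.5101, -0.1111, 0.1663]
tcp_rot: [[1.0, 0.009, 0.001], [0.009, -1.0, -0.001], [0.001, 0.001, -1.0]]
ft_force: [0.4, 0.6, -1.4]
opening: 0.112
grip_force: 29.9
```

```bash
python3 dish.py; python3 mv.py 505.4,-315,105,0.006
```

```text
top blob [368, 200, 42, 52, 275] was [362..., 52x41] [ 0.4755 -0.3232  0.048 ]
(0,) [ 0.4758 -0.3247  0.0134] 5.8
(1,) [ 0.4761 -0.3214  0.0066] 13.8
(0, 1) [ 0.4759 -0.3222  0.0098] 43.1
t 47.25 p [ 509.7 -112.9  165.7] yaw 0.0074 z [-0.     0.001 -1.   ] F [-0.42  0.32 -0.81] op 9.9 g 29.9
turn [-0.0013  0.0001  0.0014]
-> [ 505.4 -315.   105. ] travel [ -5.6 202.1  60.7]
```

The dish was knocked to about (476, -322.5) mm. Check where A's grip tab sits in it now.

```bash
cat > tabs.py <<'E'
from fit import *
import sys
cv2.imwrite('pics/tabs_t.png',t['frame']); pd=[float(a) for a in sys.argv[1:4]]
f=t['frame'].max(2); d=(f<90).astype(np.uint8); P=proj(t,W(pd,[[.088,.068,.048],[-.088,-.068,.048]])); u0,v0=P.min(0).astype(int)+1; u1,v1=P.max(0).astype(int)-1
k=np.zeros_like(d);k[v0:v1,u0:u1]=1;n,l,st,ce=cv2.connectedComponentsWithStats(d&k)
for i in range(1,n):
    if st[i,4]>3:
        w=ray(t,ce[i],.059); e=(w[:2]-np.array(pd[:2]))*1e3; c,s_=np.cos(pd[2]),np.sin(pd[2]); print('dark',st[i].tolist(),ce[i].round(1),(w*1e3).round(1),'dish-local',np.round([c*e[0]+s_*e[1],-s_*e[0]+c*e[1]],1))
E
python3 tabs.py .476 -.3225 .01; python3 mv.py
```

```text
dark [390, 207, 4, 7, 22] [391.1 210. ] [ 530.7 -330.3   59. ] dish-local [54.6 -8.4]
t 47.35 p [ 509.7 -114.   165.6] yaw 0.0052 z [-0.     0.001 -1.   ] F [ 0.31  0.09 -0.5 ] op 9.9 g 29.9
```

Call:
arm_command(
  rows=[
    {"travel": [-5,31.2,0],"turn": [0,0,0],"gripper": 0},
    {"travel": [-5,31.2,0],"turn": [0,0,0],"gripper": 0},
    {"travel": [-5,31.2,0],"turn": [0,0,0],"gripper": 0},
    {"travel": [-5,31.2,0],"turn": [0,0,0],"gripper": 0},
    {"travel": [-5,31.2,0],"turn": [0,0,0],"gripper": 0},
    {"travel": [-5,31.2,0],"turn": [0,0,0],"gripper": 0},
    {"travel": [-5,31.1,0],"turn": [0,0,0],"gripper": 0},
    {"travel": [0,0,20],"turn": [0,0,0],"gripper": 0},
    {"travel": [0,0,20],"turn": [0,0,0],"gripper": 0},
    {"travel": [0,0,20],"turn": [0,0,0],"gripper": 0},
  ],
)

```text
time: 48.35
tool_pos: [0.4756, -0.3331, 0.1048]
tcp_rot: [[1.0, 0.004, 0.0], [0.004, -1.0, 0.001], [0.0, -0.001, -1.0]]
ft_force: [0.3, -0.2, -1.6]
opening: 0.111
grip_force: 29.9
```

Call:
arm_command(
  rows=[
    {"travel": [0,0,0],"turn": [0,0,0],"gripper": 0},
    {"travel": [0,0,0],"turn": [0,0,0],"gripper": 0},
    {"travel": [0,0,0],"turn": [0,0,0],"gripper": 0},
  ],
)

```text
time: 48.65
tool_pos: [0.4768, -0.3327, 0.1072]
tcp_rot: [[1.0, 0.005, 0.002], [0.005, -1.0, -0.001], [0.002, 0.001, -1.0]]
ft_force: [1.0, 0.0, -0.9]
opening: 0.114
grip_force: 29.9
```

```bash
python3 mv.py 476,-332.5,42,0.006
python3 - <<'E'
exec(open('dish.py').read().replace("(0,),(1,),(0,1)","(1,),"))
E
```

```text
t 48.65 p [ 476.8 -332.7  107.2] yaw 0.0053 z [ 0.002 -0.001 -1.   ] F [ 1.04  0.   -0.94] op 10.0 g 29.9
turn [ 0.0011 -0.002  -0.0007]
-> [ 476.  -332.5   42. ] travel [-0.8 -0.2 65.2]
top blob [369, 200, 41, 16, 65] was [362..., 52x41] [ 0.5398 -0.3243  0.048 ]
(1,) [ 0.476  -0.3211  0.0052] 75.7
```

Call:
arm_command(
  rows=[
    {"travel": [-1,0,20],"turn": [0,0,0],"gripper": 0},
    {"travel": [0,0,20],"turn": [0,0,0],"gripper": 0},
    {"travel": [0,0,15],"turn": [0,0,0],"gripper": 0},
    {"travel": [0,0,6],"turn": [0,0,0],"gripper": 0},
    {"travel": [0,0,2.5],"turn": [0,0,0],"gripper": 0},
    {"travel": [0,0,0],"turn": [0,0,0],"gripper": 0},
    {"travel": [0,0,0],"turn": [0,0,0],"gripper": 0},
  ],
)

```text
time: 49.45
tool_pos: [0.4759, -0.3325, 0.0435]
tcp_rot: [[1.0, 0.006, 0.002], [0.006, -1.0, -0.001], [0.002, 0.001, -1.0]]
ft_force: [0.1, 0.2, -0.8]
opening: 0.112
grip_force: 29.9
```

Call:
arm_command(
  rows=[
    {"travel": [0,0,1.5],"turn": [0,0,0],"gripper": 0},
    {"travel": [0,0,0],"turn": [0,0,0],"gripper": 0},
  ],
)

```text
time: 49.65
tool_pos: [0.4759, -0.3325, 0.0417]
tcp_rot: [[1.0, 0.006, 0.002], [0.006, -1.0, -0.001], [0.002, 0.001, -1.0]]
ft_force: [0.8, -0.1, 0.6]
opening: 0.11
grip_force: 30.0
```

Call:
arm_command(
  rows=[
    {"travel": [0,0,0.5],"turn": [0,0,0],"gripper": 0},
    {"travel": [0,0,0],"turn": [0,0,0],"gripper": 26},
    {"travel": [0,0,0],"turn": [0,0,0],"gripper": 26},
    {"travel": [0,0,0],"turn": [0,0,0],"gripper": 26},
    {"travel": [0,0,0],"turn": [0,0,0],"gripper": 26},
    {"travel": [0,0,-15],"turn": [0,0,0],"gripper": 26},
    {"travel": [0,0,-30],"turn": [0,0,0],"gripper": 26},
    {"travel": [0,0,-40],"turn": [0,0,0],"gripper": 26},
    {"travel": [0,0,-40],"turn": [0,0,0],"gripper": 26},
    {"travel": [0,0,0],"turn": [0,0,0],"gripper": 26},
  ],
)

```text
time: 50.65
tool_pos: [0.4782, -0.3337, 0.1729]
tcp_rot: [[1.0, 0.006, 0.009], [0.006, -1.0, -0.006], [0.009, 0.006, -1.0]]
ft_force: [1.1, 0.1, 0.7]
opening: 0.3
grip_force: 0.0
```

Run:
```python
from fit import *
cv2.imwrite('pics/f0s.png',s['frame']); cv2.imwrite('pics/f0t.png',t['frame'])
pe=[.5645,-.0092,.031]; c,q=np.cos(pe[2]),np.sin(pe[2]); loc=lambda P:((np.array([[c,q],[-q,c]])@(P[:2]-np.array(pe[:2])))*1e3).round(1)
def blob(c_,box,mode):
    h=cv2.cvtColor(c_['frame'],cv2.COLOR_BGR2HSV); m=((h[...,0]>12)&(h[...,0]<30)&(h[...,1]>60)) if mode else (c_['frame'].max(2)<75)
    k=np.zeros_like(m); k[box[1]:box[3],box[0]:box[2]]=1; n,l,st,ce=cv2.connectedComponentsWithStats((m&k).astype(np.uint8)); i=1+np.argmax(st[1:,4]); return ce[i],st[i].tolist()
for mode,n in((1,'collar'),(0,'tab')):
    a,sa=blob(t,(286,206,312,228),mode); b,sb=blob(s,(286,190,312,208),mode)
    r=least_squares(lambda p:np.r_[proj(t,p)[0]-a,proj(s,p)[0]-b],[.5,0,.06]); print(n,a.round(1),sa,b.round(1),sb,'local',loc(r.x),'z',(r.x[2]*1e3).round(1),r.fun.round(2))
A=lambda im,v,u,h,w:cv2.resize(im[v:v+h,u:u+w],(400,int(400*h/w)),interpolation=cv2.INTER_CUBIC)
cv2.imwrite('pics/f0.png',np.hstack([A(s['frame'],180,280,40,40),A(t['frame'],200,280,40,40)]))
```

```text
collar [293.4 220.6] [293, 219, 2, 4, 5] [307.7 191.5] [305, 190, 7, 5, 22] local [-53.2  17.5] z 87.3 [ 1.85 -6.46 -6.37  0.02]
tab [302.  217.5] [300, 214, 5, 8, 22] [299.8 201.1] [297, 198, 6, 7, 32] local [-65.7  -3.9] z 64.7 [-0.01  0.05  0.05 -0.  ]
```

View pics/f0.png

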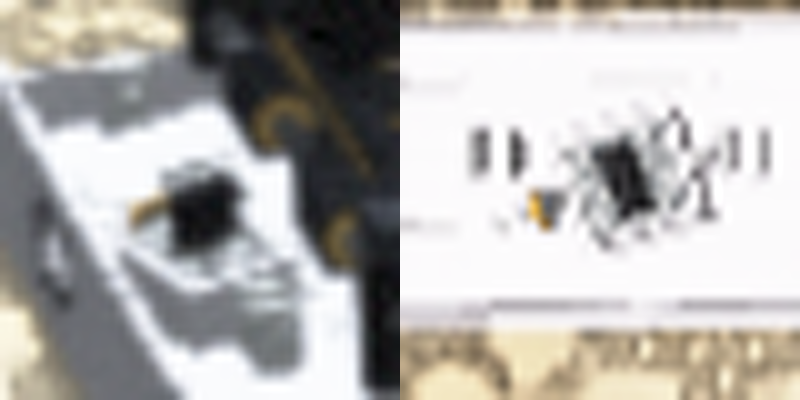

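Left: B's collar at (145,210), grip tab (200,205), cassette sitting level-looking; right: tab (622,180), collar (540,207), so yawed about 0.3 rad with the bar in front of its tab. One numeric check of its tilt.

Run:
```python
from fit import *
pe=[.5645,-.0092,.031]; c,q=np.cos(pe[2]),np.sin(pe[2]); loc=lambda P:((np.array([[c,q],[-q,c]])@(P[:2]-np.array(pe[:2])))*1e3).round(1)
def tri(n,a,b):
    r=least_squares(lambda p:np.r_[proj(t,p)[0]-a,proj(s,p)[0]-b],[.5,0,.06]); print(n,loc(r.x),'z',(r.x[2]*1e3).round(1),r.fun.round(2))
tri('B clipped tab',(303.5,214.8),(302.5,201.4));tri('C tilted tab',(330.5,214.4),(311.6,214.5));tri('A tilted tab',(279.9,215.2),(295.5,189.3));tri('A clipped tab',(278.3,215.4),(295.5,189.5));tri('C clipped',(329.1,214.8),(311.3,214.4));tri('B now tab',(302,217.5),(299.8,201.1))
tri('B clip collar',(294,215),(299,200.5));tri('C clip collar',(319.7,215.3),(307.3,213.7));tri('C tilt collar',(320,214.5),(308,211.2));tri('A tilt collar',(269.7,215.3),(292.7,186.7));tri('B now collar',(293.5,220.4),(294,200.6))
```

```text
B clipped tab [-57.2  -9. ] z 64.4 [-0.09  0.32  0.31 -0.  ]
C tilted tab [ -57.  -104.7] z 67.3 [-0.09  0.29  0.26 -0.  ]
A tilted tab [-56.9  73.9] z 68.8 [-0.06  0.2   0.2   0.  ]
A clipped tab [-56.5  79.8] z 65.0 [ 0.03 -0.11 -0.11 -0.  ]
C clipped [ -57.4 -100. ] z 65.2 [-0.  0.  0. -0.]
B now tab [-65.7  -3.9] z 64.5 [-0.02  0.05  0.05 -0.  ]
B clip collar [-58.3  26.4] z 49.8 [-0.16  0.55  0.53 -0.  ]
C clip collar [-59.5 -65.9] z 49.4 [-0.06  0.21  0.2  -0.  ]
C tilt collar [-57.  -67.2] z 58.9 [-0.09  0.32  0.3  -0.  ]
A tilt collar [-56.7 111.3] z 60.8 [-0.04  0.16  0.16  0.  ]
B now collar [-76.3  27.8] z 52.2 [-0.06  0.21  0.2   0.  ]
```

```bash
python3 tgt.py -65.5 -4 57 0.28 0 90
```

```text
t 50.85 p [ 474.8 -331.9  165.2] g 0.0 op 26.1 F [-0.3 -0.4 -0. ]
target [499.2 -15.2  57. ] pre [499.2 -15.2 147. ] turn [ 0.000e+00  2.000e-04 -3.053e-01] then travel to pre in new frame [ 120.1 -294.    18.2] to target [ 120.1 -294.   108.2]
```

Call:
arm_command(
  rows=[
    {"travel": [0,0,0],"turn": [0,0,-0.1018],"gripper": 26},
    {"travel": [0,0,0],"turn": [0,0,-0.1018],"gripper": 26},
    {"travel": [0,0,0],"turn": [0,0,-0.1017],"gripper": 26},
    {"travel": [17.1,-42,0],"turn": [0,0,0],"gripper": 26},
    {"travel": [17.1,-42,0],"turn": [0,0,0],"gripper": 26},
    {"travel": [17.1,-42,0],"turn": [0,0,0],"gripper": 26},
    {"travel": [17.2,-42,0],"turn": [0,0,0],"gripper": 26},
    {"travel": [17.2,-42,0],"turn": [0,0,0],"gripper": 26},
    {"travel": [17.2,-42,0],"turn": [0,0,0],"gripper": 26},
    {"travel": [17.2,-42,0],"turn": [0,0,0],"gripper": 26},
  ],
)

```text
time: 51.85
tool_pos: [0.4987, -0.0138, 0.1645]
tcp_rot: [[0.952, 0.306, -0.001], [0.306, -0.952, -0.0], [-0.001, 0.0, -1.0]]
ft_force: [1.5, 0.4, -0.1]
opening: 0.299
grip_force: 0.0
```

Call:
arm_command(
  rows=[
    {"travel": [0,0,18],"turn": [0,0,0],"gripper": 26},
    {"travel": [0,0,0],"turn": [0,0,0],"gripper": 26},
    {"travel": [0,0,0],"turn": [0,0,0],"gripper": 26},
    {"travel": [0,0,0],"turn": [0,0,0],"gripper": 26},
  ],
)

```text
time: 52.25
tool_pos: [0.4996, -0.0167, 0.1476]
tcp_rot: [[0.953, 0.304, 0.0], [0.304, -0.953, -0.001], [-0.0, 0.001, -1.0]]
ft_force: [-0.2, -0.8, 0.5]
opening: 0.3
grip_force: 0.0
```

```bash
python3 tgt.py -65.5 -4 57 0.28 0 90
```

```text
t 52.25 p [499.6 -16.7 147.6] g 0.0 op 26.1 F [-0.2 -0.8  0.5]
target [499.2 -15.2  57. ] pre [499.2 -15.2 147. ] turn [ 0.0006  0.     -0.0021] then travel to pre in new frame [ 0.  -1.6  0.6] to target [ 0.  -1.6 90.6]
```

Call:
arm_command(
  rows=[
    {"travel": [0,-1.5,25],"turn": [0,0,0],"gripper": 26},
    {"travel": [0,0,25],"turn": [0,0,0],"gripper": 26},
    {"travel": [0,0,20],"turn": [0,0,0],"gripper": 26},
    {"travel": [0,0,12],"turn": [0,0,0],"gripper": 26},
    {"travel": [0,0,5],"turn": [0,0,0],"gripper": 26},
    {"travel": [0,0,0],"turn": [0,0,0],"gripper": 26},
    {"travel": [0,0,0],"turn": [0,0,0],"gripper": 26},
  ],
)

```text
time: 52.95
tool_pos: [0.4999, -0.0143, 0.0614]
tcp_rot: [[0.952, 0.306, 0.002], [0.306, -0.952, -0.001], [0.002, 0.001, -1.0]]
ft_force: [0.5, -0.1, -0.4]
opening: 0.3
grip_force: 0.0
```

Call:
arm_command(
  rows=[
    {"travel": [0,0,3],"turn": [0,0,0],"gripper": 26},
    {"travel": [0,0,0],"turn": [0,0,0],"gripper": 26},
  ],
)

```text
time: 53.15
tool_pos: [0.4995, -0.0142, 0.0578]
tcp_rot: [[0.952, 0.306, 0.001], [0.306, -0.952, -0.001], [0.001, 0.001, -1.0]]
ft_force: [0.2, 0.2, 0.0]
opening: 0.299
grip_force: 0.0
```

Call:
arm_command(
  rows=[
    {"travel": [0,0,0],"turn": [0,0,0],"gripper": 0},
    {"travel": [0,0,0],"turn": [0,0,0],"gripper": 0},
    {"travel": [0,0,0],"turn": [0,0,0],"gripper": 0},
    {"travel": [0,0,0],"turn": [0,0,0],"gripper": 0},
    {"travel": [0,0,0],"turn": [0,0,0],"gripper": 0},
    {"travel": [0,0,0],"turn": [0,0,0],"gripper": 0},
  ],
)

```text
time: 53.75
tool_pos: [0.4993, -0.0142, 0.0576]
tcp_rot: [[0.952, 0.306, 0.001], [0.306, -0.952, -0.001], [0.001, 0.001, -1.0]]
ft_force: [-0.6, -1.4, 1.4]
opening: 0.115
grip_force: 30.0
```

```bash
python3 mv.py
```

```text
t 53.75 p [499.3 -14.2  57.6] yaw 0.3108 z [ 0.001 -0.001 -1.   ] F [-0.63 -1.41  1.41] op 10.0 g 30.0
```

Call:
arm_command(
  rows=[
    {"travel": [0,-2,0],"turn": [0,0,0],"gripper": 0},
    {"travel": [0,-2,0],"turn": [0,0,0],"gripper": 0},
    {"travel": [0,-3,0],"turn": [0,0,0],"gripper": 0},
    {"travel": [0,0,0],"turn": [0,0,0],"gripper": 0},
  ],
)

```text
time: 54.15
tool_pos: [0.4971, -0.0068, 0.0576]
tcp_rot: [[0.952, 0.307, 0.001], [0.307, -0.952, -0.0], [0.001, 0.001, -1.0]]
ft_force: [0.4, 0.5, 3.6]
opening: 0.113
grip_force: 30.0
```

Call:
arm_command(
  rows=[
    {"travel": [0,0,-2],"turn": [0,0,0],"gripper": 0},
    {"travel": [0,0,-2],"turn": [0,0,0],"gripper": 0},
    {"travel": [0,0,-2],"turn": [0,0,0],"gripper": 0},
    {"travel": [0,0,0],"turn": [0,0,0],"gripper": 0},
  ],
)

```text
time: 54.55
tool_pos: [0.4972, -0.0074, 0.0637]
tcp_rot: [[0.952, 0.306, 0.001], [0.306, -0.952, -0.0], [0.001, 0.001, -1.0]]
ft_force: [-0.0, -0.1, -0.6]
opening: 0.112
grip_force: 30.0
```

```bash
python3 mv.py
```

```text
t 54.55 p [497.2  -7.4  63.7] yaw 0.311 z [ 0.001 -0.    -1.   ] F [-0.03 -0.12 -0.57] op 9.7 g 30.0
```

Free. Lift, turn to the dish's yaw and re-measure the dish.

Call:
arm_command(
  rows=[
    {"travel": [0,0,-30],"turn": [0,0,0],"gripper": 0},
    {"travel": [0,0,-35],"turn": [0,0,0],"gripper": 0},
    {"travel": [0,0,-35],"turn": [0,0,0],"gripper": 0},
    {"travel": [0,0,0],"turn": [0,0,0.102],"gripper": 0},
    {"travel": [0,0,0],"turn": [0,0,0.102],"gripper": 0},
    {"travel": [0,0,0],"turn": [0,0,0.101],"gripper": 0},
    {"travel": [0,0,0],"turn": [0,0,0],"gripper": 0},
  ],
)

```text
time: 55.25
tool_pos: [0.4969, -0.0074, 0.1634]
tcp_rot: [[1.0, 0.004, 0.001], [0.004, -1.0, -0.001], [0.001, 0.001, -1.0]]
ft_force: [-0.0, 0.3, -1.5]
opening: 0.113
grip_force: 30.0
```

```bash
python3 dish.py; python3 tabs.py .476 -.3225 .01; python3 mv.py 422,-333,164,0.006
```

```text
top blob [368, 200, 42, 52, 275] was [362..., 52x41] [ 0.4755 -0.3232  0.048 ]
(0,) [ 0.4758 -0.3247  0.0134] 5.8
(1,) [ 0.476  -0.3212  0.0044] 13.4
(0, 1) [ 0.4759 -0.3222  0.0098] 43.5
dark [390, 207, 4, 7, 22] [391.1 210. ] [ 530.7 -330.3   59. ] dish-local [54.6 -8.4]
dark [389, 221, 4, 8, 26] [390.7 224.9] [ 478.  -329.5   59. ] dish-local [ 2. -7.]
t 55.45 p [497.   -7.4 163.3] yaw 0.0083 z [ 0. -0. -1.] F [ 0.03 -0.2  -1.95] op 9.7 g 30.0
turn [ 0.0005 -0.0004  0.0023]
-> [ 422. -333.  164.] travel [-76.9 325.2  -0.7]
```

Call:
arm_command(
  rows=[
    {"travel": [-7.7,32.5,0],"turn": [0,0,0],"gripper": 0},
    {"travel": [-7.7,32.5,0],"turn": [0,0,0],"gripper": 0},
    {"travel": [-7.7,32.5,0],"turn": [0,0,0],"gripper": 0},
    {"travel": [-7.7,32.5,0],"turn": [0,0,0],"gripper": 0},
    {"travel": [-7.7,32.5,0],"turn": [0,0,0],"gripper": 0},
    {"travel": [-7.7,32.5,0],"turn": [0,0,0],"gripper": 0},
    {"travel": [-7.7,32.5,0],"turn": [0,0,0],"gripper": 0},
    {"travel": [-7.7,32.5,0],"turn": [0,0,0],"gripper": 0},
    {"travel": [-7.7,32.5,0],"turn": [0,0,0],"gripper": 0},
    {"travel": [-7.7,32.5,0],"turn": [0,0,0],"gripper": 0},
  ],
)

```text
time: 56.45
tool_pos: [0.4215, -0.3342, 0.1635]
tcp_rot: [[1.0, 0.008, 0.001], [0.008, -1.0, -0.001], [0.001, 0.001, -1.0]]
ft_force: [0.9, 0.7, -1.7]
opening: 0.112
grip_force: 30.0
```

Call:
arm_command(
  rows=[
    {"travel": [0,0,30],"turn": [0,0,0],"gripper": 0},
    {"travel": [0,0,28],"turn": [0,0,0],"gripper": 0},
    {"travel": [0,0,0],"turn": [0,0,0],"gripper": 0},
    {"travel": [0,0,0],"turn": [0,0,0],"gripper": 0},
    {"travel": [0,0,0],"turn": [0,0,0],"gripper": 0},
  ],
)

```text
time: 56.95
tool_pos: [0.423, -0.3332, 0.1072]
tcp_rot: [[1.0, 0.007, 0.002], [0.007, -1.0, -0.002], [0.002, 0.002, -1.0]]
ft_force: [0.5, 0.0, -1.6]
opening: 0.109
grip_force: 30.0
```

```bash
python3 mv.py 421,-333,43,0.006;  python3 - <<'E'
from fit import *
# grip tab / collar of held B: side & top brass
o=np.array(manip.get_obs()['tool_pos'])
for n,c in(('t',t),('s',s)):
    h=cv2.cvtColor(c['frame'],cv2.COLOR_BGR2HSV); m=((h[...,0]>12)&(h[...,0]<30)&(h[...,1]>110)); q=proj(c,o+[0,.0345,-.01])[0]; u,v=q.round().astype(int); k=np.zeros_like(m);k[v-8:v+9,u-8:u+9]=1
    y,x=np.where(m&k); print(n,'pred collar',q.round(1),'seen',len(x),(x.mean().round(1),y.mean().round(1)) if len(x) else '')
E
```

```text
t 56.95 p [ 423.  -333.2  107.2] yaw 0.0069 z [ 0.002 -0.002 -1.   ] F [ 0.46  0.01 -1.57] op 9.4 g 30.0
turn [ 0.0018 -0.0024  0.0009]
-> [ 421. -333.   43.] travel [-2.  -0.2 64.2]
t pred collar [383.1 241.2] seen 2 (np.float64(384.0), np.float64(240.0))
s pred collar [299.3 242.8] seen 0
```

Call:
arm_command(
  rows=[
    {"travel": [-2.5,0,20],"turn": [0,0,0],"gripper": 0},
    {"travel": [0,0,20],"turn": [0,0,0],"gripper": 0},
    {"travel": [0,0,15],"turn": [0,0,0],"gripper": 0},
    {"travel": [0,0,5],"turn": [0,0,0],"gripper": 0},
    {"travel": [0,0,2],"turn": [0,0,0],"gripper": 0},
    {"travel": [0,0,0],"turn": [0,0,0],"gripper": 0},
    {"travel": [0,0,0],"turn": [0,0,0],"gripper": 0},
  ],
)

```text
time: 57.75
tool_pos: [0.4202, -0.3333, 0.0444]
tcp_rot: [[1.0, 0.006, 0.002], [0.006, -1.0, -0.001], [0.002, 0.001, -1.0]]
ft_force: [0.2, 0.1, -0.7]
opening: 0.111
grip_force: 30.0
```

Call:
arm_command(
  rows=[
    {"travel": [0,0,1.5],"turn": [0,0,0],"gripper": 0},
    {"travel": [0,0,0],"turn": [0,0,0],"gripper": 0},
  ],
)

```text
time: 57.95
tool_pos: [0.4203, -0.3335, 0.0436]
tcp_rot: [[1.0, 0.006, 0.002], [0.006, -1.0, -0.002], [0.002, 0.002, -1.0]]
ft_force: [-3.0, 2.5, 10.5]
opening: 0.103
grip_force: 30.0
```

Call:
arm_command(
  rows=[
    {"travel": [0,0,1],"turn": [0,0,0],"gripper": 0},
    {"travel": [0,0,0],"turn": [0,0,0],"gripper": 0},
  ],
)

```text
time: 58.15
tool_pos: [0.4203, -0.3335, 0.0436]
tcp_rot: [[1.0, 0.006, 0.002], [0.006, -1.0, -0.002], [0.002, 0.002, -1.0]]
ft_force: [-6.8, 4.3, 21.4]
opening: 0.115
grip_force: 30.0
```

Call:
arm_command(
  rows=[
    {"travel": [0,0,-1.5],"turn": [0,0,0],"gripper": 0},
    {"travel": [0,0,0],"turn": [0,0,0],"gripper": 26},
    {"travel": [0,0,0],"turn": [0,0,0],"gripper": 26},
    {"travel": [0,0,0],"turn": [0,0,0],"gripper": 26},
    {"travel": [0,0,0],"turn": [0,0,0],"gripper": 26},
    {"travel": [0,0,-15],"turn": [0,0,0],"gripper": 26},
    {"travel": [0,0,-30],"turn": [0,0,0],"gripper": 26},
    {"travel": [0,0,-40],"turn": [0,0,0],"gripper": 26},
    {"travel": [0,0,-40],"turn": [0,0,0],"gripper": 0},
    {"travel": [0,0,0],"turn": [0,0,-0.025],"gripper": 0},
  ],
)

```text
time: 59.15
tool_pos: [0.4223, -0.3346, 0.1745]
tcp_rot: [[0.999, 0.031, 0.008], [0.031, -0.999, -0.007], [0.008, 0.007, -1.0]]
ft_force: [0.4, -0.5, 0.9]
opening: 0.193
grip_force: 0.0
```

```bash
python3 mv.py 418.3,26.3,168,0.031 418.3,26.3,55
```

```text
t 59.15 p [ 422.3 -334.6  174.5] yaw 0.0314 z [ 0.008 -0.007 -1.   ] F [ 0.4  -0.55  0.93] op 16.8 g 0.0
turn [ 0.0069 -0.0082  0.0004]
-> [418.3  26.3 168. ] travel [   7.2 -360.8    6.5]
-> [418.3  26.3  55. ] travel [  0.   0. 113.]
```

Call:
arm_command(
  rows=[
    {"travel": [0.9,-36,0],"turn": [0,0,0],"gripper": 0},
    {"travel": [0.9,-36,0],"turn": [0,0,0],"gripper": 0},
    {"travel": [0.9,-36,0],"turn": [0,0,0],"gripper": 0},
    {"travel": [0.9,-36,0],"turn": [0,0,0],"gripper": 0},
    {"travel": [0.9,-36,0],"turn": [0,0,0],"gripper": 0},
    {"travel": [0.9,-36,0],"turn": [0,0,0],"gripper": 0},
    {"travel": [0.9,-36,0],"turn": [0,0,0],"gripper": 0},
    {"travel": [0.9,-36,0],"turn": [0,0,0],"gripper": 0},
    {"travel": [0.9,-36,0],"turn": [0,0,0],"gripper": 0},
    {"travel": [0.9,-36,0],"turn": [0,0,0],"gripper": 0},
  ],
)

```text
time: 60.15
tool_pos: [0.4171, 0.0287, 0.1681]
tcp_rot: [[1.0, 0.031, 0.002], [0.031, -1.0, -0.001], [0.002, 0.001, -1.0]]
ft_force: [1.1, 0.2, -0.0]
opening: 0.005
grip_force: 0.0
```

Call:
arm_command(
  rows=[
    {"travel": [0,0,0],"turn": [0,0,0],"gripper": 0},
    {"travel": [0,0,0],"turn": [0,0,0],"gripper": 0},
  ],
)

```text
time: 60.35
tool_pos: [0.4174, 0.0277, 0.1679]
tcp_rot: [[0.999, 0.033, 0.001], [0.033, -0.999, -0.001], [0.001, 0.001, -1.0]]
ft_force: [-0.2, -0.7, 1.0]
opening: 0.005
grip_force: 0.0
```

```bash
python3 mv.py 418.3,26.3,55,0.031; python3 dish.py; python3 tabs.py .476 -.3225 .01
```

```text
t 60.35 p [417.4  27.7 167.9] yaw 0.0332 z [ 0.001 -0.001 -1.   ] F [-0.21 -0.68  1.04] op 0.4 g 0.0
turn [ 0.0012 -0.0013  0.0022]
-> [418.3  26.3  55. ] travel [  0.9   1.4 112.9]
top blob [368, 200, 42, 52, 275] was [362..., 52x41] [ 0.4755 -0.3232  0.048 ]
(0,) [ 0.4758 -0.3247  0.0134] 5.8
(1,) [ 0.4762 -0.3212  0.0051] 12.0
(0, 1) [ 0.476  -0.3222  0.0082] 42.8
dark [390, 207, 4, 7, 22] [391.1 210. ] [ 530.7 -330.3   59. ] dish-local [54.6 -8.4]
dark [389, 221, 4, 8, 26] [390.7 224.9] [ 478.  -329.5   59. ] dish-local [ 2. -7.]
dark [390, 238, 4, 7, 22] [391.1 241.1] [ 421.  -331.5   59. ] dish-local [-55.1  -8.5]
```

Call:
arm_command(
  rows=[
    {"travel": [0,0,25],"turn": [0,0,0],"gripper": 0},
    {"travel": [0,0,30],"turn": [0,0,0],"gripper": 0},
    {"travel": [0,0,30],"turn": [0,0,0],"gripper": 0},
    {"travel": [0,0,28],"turn": [0,0,0],"gripper": 0},
    {"travel": [0,0,0],"turn": [0,0,0],"gripper": 0},
    {"travel": [0,0,0],"turn": [0,0,0],"gripper": 0},
  ],
)

```text
time: 61.15
tool_pos: [0.4173, 0.0269, 0.0548]
tcp_rot: [[1.0, 0.03, -0.0], [0.03, -1.0, 0.0], [-0.0, -0.0, -1.0]]
ft_force: [-0.4, -0.1, 0.3]
opening: 0.007
grip_force: 0.0
```

Call:
arm_command(
  rows=[
    {"travel": [5,0,0],"turn": [0,0,0],"gripper": 0},
    {"travel": [5,0,0],"turn": [0,0,0],"gripper": 0},
    {"travel": [5,0,0],"turn": [0,0,0],"gripper": 0},
    {"travel": [5,0,0],"turn": [0,0,0],"gripper": 0},
    {"travel": [8,0,0],"turn": [0,0,0],"gripper": 0},
    {"travel": [8,0,0],"turn": [0,0,0],"gripper": 0},
  ],
)

```text
time: 61.75
tool_pos: [0.4539, 0.0282, 0.0544]
tcp_rot: [[1.0, 0.031, 0.0], [0.031, -1.0, -0.001], [0.0, 0.001, -1.0]]
ft_force: [-0.2, 0.0, 0.9]
opening: 0.009
grip_force: 0.8
```

Call:
arm_command(
  rows=[
    {"travel": [8,0,0],"turn": [0,0,0],"gripper": 0},
    {"travel": [8,0,0],"turn": [0,0,0],"gripper": 0},
    {"travel": [8,0,0],"turn": [0,0,0],"gripper": 0},
    {"travel": [8,0,0],"turn": [0,0,0],"gripper": 0},
    {"travel": [8,0,0],"turn": [0,0,0],"gripper": 0},
    {"travel": [8,0,0],"turn": [0,0,0],"gripper": 0},
    {"travel": [8,0,0],"turn": [0,0,0],"gripper": 0},
    {"travel": [8,0,0],"turn": [0,0,0],"gripper": 0},
  ],
)

```text
time: 62.55
tool_pos: [0.518, 0.0302, 0.0544]
tcp_rot: [[1.0, 0.031, 0.0], [0.031, -1.0, -0.001], [0.0, 0.001, -1.0]]
ft_force: [-1.4, -1.5, -0.3]
opening: 0.008
grip_force: 0.8
```

```bash
python3 mv.py
```

```text
t 62.55 p [518.   30.2  54.4] yaw 0.0309 z [ 0.    -0.001 -1.   ] F [-1.38 -1.45 -0.32] op 0.7 g 0.8
```

Call:
arm_command(
  rows=[
    {"travel": [7,0,0],"turn": [0,0,0],"gripper": 0},
    {"travel": [6,0,0],"turn": [0,0,0],"gripper": 0},
    {"travel": [5,0,0],"turn": [0,0,0],"gripper": 0},
    {"travel": [4,0,0],"turn": [0,0,0],"gripper": 0},
    {"travel": [2,0,0],"turn": [0,0,0],"gripper": 0},
    {"travel": [2,0,0],"turn": [0,0,0],"gripper": 0},
  ],
)

```text
time: 63.15
tool_pos: [0.5435, 0.0312, 0.0545]
tcp_rot: [[1.0, 0.031, 0.001], [0.031, -1.0, -0.0], [0.001, 0.0, -1.0]]
ft_force: [-0.8, -1.1, 0.8]
opening: 0.008
grip_force: 0.7
```

Call:
arm_command(
  rows=[
    {"travel": [2,0,0],"turn": [0,0,0],"gripper": 0},
    {"travel": [2,0,0],"turn": [0,0,0],"gripper": 0},
  ],
)

```text
time: 63.35
tool_pos: [0.5474, 0.0313, 0.0545]
tcp_rot: [[1.0, 0.031, 0.001], [0.031, -1.0, -0.001], [0.001, 0.001, -1.0]]
ft_force: [-2.0, -0.3, -0.3]
opening: 0.007
grip_force: 0.7
```

Call:
arm_command(
  rows=[
    {"travel": [2,0,0],"turn": [0,0,0],"gripper": 0},
  ],
)

```text
time: 63.45
tool_pos: [0.5495, 0.0313, 0.0545]
tcp_rot: [[1.0, 0.031, 0.001], [0.031, -1.0, -0.001], [0.001, 0.001, -1.0]]
ft_force: [-1.3, -0.7, 0.1]
opening: 0.007
grip_force: 0.7
```

Call:
arm_command(
  rows=[
    {"travel": [1.5,0,0],"turn": [0,0,0],"gripper": 0},
  ],
)

```text
time: 63.55
tool_pos: [0.5505, 0.0314, 0.0544]
tcp_rot: [[1.0, 0.031, -0.0], [0.031, -1.0, -0.001], [-0.0, 0.001, -1.0]]
ft_force: [-8.5, -1.7, 6.2]
opening: 0.005
grip_force: 3.9
```

Call:
arm_command(
  rows=[
    {"travel": [0.7,0,0],"turn": [0,0,0],"gripper": 0},
    {"travel": [0,0,0],"turn": [0,0,0],"gripper": 0},
  ],
)

```text
time: 63.75
tool_pos: [0.5504, 0.0313, 0.0543]
tcp_rot: [[1.0, 0.031, -0.002], [0.031, -1.0, -0.001], [-0.002, 0.001, -1.0]]
ft_force: [-6.6, -0.6, 5.0]
opening: 0.005
grip_force: 3.4
```

Call:
arm_command(
  rows=[
    {"travel": [-5,0,0],"turn": [0,0,0],"gripper": 0},
    {"travel": [-20,0,0],"turn": [0,0,0],"gripper": 0},
    {"travel": [-35,0,0],"turn": [0,0,0],"gripper": 0},
    {"travel": [-35,0,0],"turn": [0,0,0],"gripper": 0},
    {"travel": [0,0,-40],"turn": [0,0,0],"gripper": 0},
    {"travel": [0,0,-40],"turn": [0,0,0],"gripper": 0},
    {"travel": [0,0,-40],"turn": [0,0,0],"gripper": 0},
    {"travel": [0,0,0],"turn": [0,0,0],"gripper": 0},
  ],
)

```text
time: 64.55
tool_pos: [0.4597, 0.029, 0.1798]
tcp_rot: [[0.999, 0.031, 0.01], [0.031, -1.0, -0.002], [0.01, 0.002, -1.0]]
ft_force: [0.2, -0.2, 0.2]
opening: 0.005
grip_force: 0.0
```

```bash
python3 mv.py; python3 tabs.py .476 -.3225 .01
python3 - <<'E'
from fit import *
# compare with the start in regions that should be unchanged
for n,c,boxes in(('top0',t,{'mug/jar':(195,130,240,165),'glass/tin':(355,140,405,165),'stand':(190,183,228,223),'tray front':(250,195,345,215)}),('side0',s,{'stand':(265,130,315,178),'extractor':(300,160,378,225),'glass/tin':(385,220,425,262)})):
    a=cv2.imread('pics/%s.png'%n).astype(int); d=np.abs(a-c['frame'].astype(int)).max(2)
    for k,(u0,v0,u1,v1) in boxes.items(): print(n,k,'changed px',int((d[v0:v1,u0:u1]>50).sum()),'of',(u1-u0)*(v1-v0))
E
```

```text
t 64.55 p [459.7  29.  179.8] yaw 0.0312 z [ 0.01  -0.002 -1.   ] F [ 0.15 -0.19  0.22] op 0.5 g 0.0
dark [390, 207, 4, 7, 22] [391.1 210. ] [ 530.7 -330.3   59. ] dish-local [54.6 -8.4]
dark [389, 221, 4, 8, 26] [390.7 224.9] [ 478.  -329.5   59. ] dish-local [ 2. -7.]
dark [390, 238, 4, 7, 22] [391.1 241.1] [ 421.  -331.5   59. ] dish-local [-55.1  -8.5]
top0 mug/jar changed px 0 of 1575
top0 glass/tin changed px 0 of 1250
top0 stand changed px 12 of 1520
top0 tray front changed px 1 of 1900
side0 stand changed px 821 of 2400
side0 extractor changed px 3 of 5070
side0 glass/tin changed px 0 of 1680
```

```bash
python3 -c "
from h import *
print(manip.close_job())"
```

```text
the job is handed in; nothing more can be done
None
```

I handed the job in at about 65 s: all three cassettes are in the white wash dish, the tool is back in its stand and the tray is pushed fully home. The tool went back before I moved the cassettes, not after, to free the gripper; the middle cassette swung round in the tray when the fork came out, and the dish got knocked mid-job, but all three cassettes still sit in their places in it.

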